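# Tilt the coaster pile into its hooded caddy and close the keeper

### The job

Pick up the whole pile of three bamboo coasters at once and put it away in the blue caddy: tilt it in with one end tucked under the hood, then lay it down so all three coasters lie flat inside. Then swing the red keeper arm a quarter turn, all the way to its stop, over the pile. Leave everything else on the shelf where it stands, and the robot clear of it all.

Things in the scene. Friction and masses are not known exactly. Their poses are not given: they have to be found in the camera images.
- coaster1_mid (a point): Centre (half-way up) of the bottom coaster of the pile. Three identical loose pale bamboo coasters, each a flat block 100 mm long (its x axis), 60 mm wide (y), 8 mm thick (z), about 40 g. They start neatly stacked, flat on a cork trivet: a pile of 100 x 60 x 24 mm, its underside 14 mm above the shelf. Both ends are alike.
- coaster2_mid (a point): Centre of the middle coaster, 8 mm above the bottom one's.
- coaster3_mid (a point): Centre of the top coaster, 16 mm above the bottom one's.
- caddy: Blue metal coaster caddy, fixed to the shelf. Origin at shelf level under the centre of its well; x runs along the well away from the hooded end, y across, z up. Well: floor 16 mm above the shelf, 108 mm long (x -54 to +54 mm), 65 mm wide. From x = -28 to +46 mm the long sides are open for fingers right down to the shelf: there only a keel 46 mm wide carries the pile. Keeper pivot at x = +80, y = 0.
- hood (a point): Middle of the hood's edge, underside. From the 50 mm high end wall (inner face x = -54 mm in the caddy frame) the hood reaches over the well to x = -40, underside 47 mm above the shelf (31 over the well floor). Side cheeks 47 mm high run from there to x = -28. Hood edge to sill is 94 mm, less than a coaster: the pile cannot go in flat, only tilted, low end under the hood, then laid down.
- sill (a point): Middle of the top inner edge of the sill at the caddy's +x end: 32 mm above the shelf, x = +54 to +59 mm in the caddy frame. Corner posts of the same height run 8 mm back from it along both sides.
- trivet: Cork trivet under the pile, fixed: 90 mm long (x) by 44 mm wide (y), 14 mm high, so the pile overhangs it by about 8 mm on each long side. Origin under its centre.
- keeper (a joint): Angle (rad) of the red keeper arm about its vertical pivot on the caddy. 0: arm points along the caddy's +y (open, beside the sill); it grows anticlockwise seen from above; 1.57 (its stop): arm points along the caddy's -x, over the pile (closed). Starts between -0.4 and 0.15. Turns against light friction (about 1 N at the peg) and stays where it is left.
- keeper_pivot (a point): Pivot of the keeper, at the arm's half thickness, 47.5 mm above the shelf. The arm is 14 mm wide, reaches 60 mm from the pivot, and lies 44 to 51 mm above the shelf, 4 mm clear over a seated pile. Its own y axis points along the arm.
- keeper_peg (a point): Middle of the red upright peg on the keeper arm, 47 mm from the pivot: 12 mm diameter, from 51 to 79 mm above the shelf. Push or hold it to swing the keeper.
- tiffin: Steel three-tier tiffin carrier, 122 mm across, about 230 mm tall; origin under its centre. Leave alone.
- spare_tier: Single open steel tiffin tier, 116 mm across, 62 mm tall; origin under its centre. Leave alone.
- milk_pan: Aluminium milk pan, 150 mm across, 80 mm tall, with a black handle reaching 200 mm from its centre along its +y; origin under its centre. Leave alone.
- mug: White ceramic mug, 80 mm across, 90 mm tall, handle at its +y; origin under its centre. Leave alone.
- tray: Steel tray, 200 x 200 x 14 mm, carrying four glass tumblers; origin under its centre. Leave alone.
- tumbler1: Glass tumbler, 60 mm across at the rim, 85 mm tall, on the tray; origin under its centre. Leave alone.
- tumbler2: Glass tumbler, 60 mm across at the rim, 85 mm tall, on the tray; origin under its centre. Leave alone.
- tumbler3: Glass tumbler, 60 mm across at the rim, 85 mm tall, on the tray; origin under its centre. Leave alone.
- tumbler4: Glass tumbler, 60 mm across at the rim, 85 mm tall, on the tray; origin under its centre. Leave alone.
Not all that is in view belongs to the job. Of the things shaped like the caddy, the blue one is meant.

How it is judged:
By the outcome, as a careful person would: the job done as asked, in the order asked, and still so for the second after the job is handed in, with the robot touching nothing.
It also fails if it takes over 58 s, if anything falls off the work surface, if the arm or the gripper's body presses on something with over 40 N, if the wrist force passes 120 N, or if a joint passes its speed limit or range.

### The arm

A 6-joint arm with a two-finger parallel gripper is mounted at the origin on the work surface. World frame = base frame: x ahead of the robot, y to its left, z up, the work surface at z = 0. Lengths are in mm, angles in rad, forces in N, time in s.
With the tool pointing down it reaches from about 350 to 875 mm from the base axis. Payload 4.2 kg.
Tool frame: the origin (TCP) lies midway between the tips of the shut fingers; the grasp point (between the pads) lies 19 mm behind it (arm.grip_point_offset is the distance from the TCP to the grasp point, in mm); z points along the fingers, x is the direction in which the jaws open and shut, and the axes are right-handed (so a half turn about z gives the same grasp; the last joint's range is limited). The gripper opens to 85 mm and grips with 20 to 120 N. Pads are 22 mm wide; open, the fingers measure 114 mm over their backs; the gripper's body (76 mm by 85 mm) begins 54 mm behind the grasp point. The pads swing forward as they close: fully open they stand 13 mm farther back than shut.
Start: joints at [-0.898, 0.385, 0.008, 0, -1.194, -0.259], TCP at [251.32, -572.222, 231.312] pointing down, gripper open.
Joint ranges: [-3.14, 3.14], [-1.21, 2.06], [-1.07, 1.41], [-3.16, 2.05], [-2.99, -0.16], [-3.1, 3.1]. Speed limits (rad/s): [2.79, 2.79, 3.14, 3.14, 3.14, 3.14].

### API

Orientations are given as a unit quaternion [x, y, z, w].
In Python, from bench import arm gives the robot as it stands.
- The arm moves only by the tool move_arm, never from a script. Its argument "targets" is a list of rows, each a list of 7 numbers: the shift along the tool's x, y, z in cm, then the turn, a rotation vector about the tool's x, y, z in degrees, then the closure in counts, from 0 (fully open) to 255 (shut). In form: [[x, y, z, wx, wy, wz, grip], ...]. A call has 1 to 20 rows; each row is the pose to reach, as a shift and turn from the pose commanded when the call began, along the tool's axes at that moment; what a row does not reach only later rows make up. A row lasts 1/8 s, in which the tool goes at most 62.5 mm and 10.7 degrees, less where a joint would pass 70% of its speed; a pose out of reach is approached as far as the arm can. A call with a gripper value outside its range is refused whole. The fingers move at their own pace and stop on an object; the grip force is fixed at half the most. Time passes only in rows, so rows that repeat a pose let the fingers close. It gives the time, the measured TCP pose, the force and the opening at its end, in the units of the state.
- arm.read_state(): the state, without advancing time (a new reading comes with each control period).
- arm.get_image(name): name is "scene" or "top" or "wrist"; returns (picture, depth): 384x512x3 uint8, blue, green, red; 384x512 float32, mm along the optical axis (not along the pixel's ray), 0 where there is no reading.
- arm.camera_params(name): a dict with "mtx" (3x3 intrinsics, pixels), "world_to_cam" (4x4, takes a point from world to camera coordinates); the wrist camera has in their place "mount" (4x4, takes a point from camera to tool coordinates, whose origin is the TCP and whose axes are the tool frame's). Camera axes: x right, y down, z forward; pixel columns grow to the right and rows downward; lengths in mm; the calibration is good to about 2 mm. A picture is of the moment at which its call begins: read the wrist's pose just before it. camera_params takes no time and is no camera call.
- arm.job_done(): hands the job in, once; it reports no verdict.
Trained networks look in the newest picture that a camera, given by its name, has taken for a name from the list of things; names that differ only in an ending like _2 or _b are one class to them, and where a whole thing is asked for, a point or a joint stands for the part that bears it (a point fixed in the world has none). Each returns a list of dicts, best first, with "score" (0 to 1); they miss things now and then, are a little off and sometimes report something else, mostly with a low value. They report only what shows in the picture. A call takes as long as a camera call. They do not tell look-alikes from the thing itself.
- arm.search_frame(thing, camera): "bbox" ([left, top, right, bottom] in pixels, round what is visible of it).
- arm.tip_of(thing, camera): "uv" ([column, row] in pixels: a listed point, or the origin of a listed thing).
The state is a dict: "clock": time; "joints": joint angles; "joint_vel": joint speeds; "joint_efforts": joint torques, N m; "position": TCP position; "ee_rot": TCP orientation; "contact_force": force on the tool from outside, world axes, zero at the start; "wrist_torque": the same for the moment, N m; "gripper_width": finger opening in mm.
Only numpy, scipy, OpenCV 4.12 (cv2) and the standard library are available. Lean on these libraries where they do the work, as an engineer would, in place of code of your own. Each camera call takes 0.05 s, during which the arm holds its last target.

## Working session

There is one attempt and no reset: what is moved stays moved. The work goes in short steps, Python scripts to look and compute and a tool call to move; the robot and the scene stay as the last step left them, time stands still between calls to the robot, and variables do not carry over. Pictures are saved under pics/ and viewed, and the job is handed in when it is done.

Besides the shell and the picture viewer there is one more tool, called after "Emit:" by a JSON object that holds its "name" and its "arguments", one argument or row to a line. move_arm: Moves the arm, as the interface text tells. Its arguments: {"type":"object","properties":{"targets":{"type":"array","items":{"type":"array","items":{"type":"number"}}}},"required":["targets"]}

```bash
ls; mkdir -p pics; python3 - <<'E'
from bench import arm
import cv2,numpy as np
print(arm.read_state())
for n in("scene","top"):
    p,d=arm.get_image(n); cv2.imwrite(f"pics/{n}0.png",p); np.save(f"pics/{n}0.npy",d)
    print(n,arm.camera_params(n))
    for t in("caddy","coaster3_mid","coaster1_mid","hood","sill","keeper_pivot","keeper_peg","trivet"):
        print(t,[(np.round(r["uv"],1).tolist(),round(r["score"],2)) for r in arm.tip_of(t,n)][:3])
print(arm.camera_params("wrist"))
E
```

```text
pics
{'clock': 0.0, 'joints': array([-8.98427872e-01,  3.85560854e-01,  6.65845154e-03, -5.06615560e-04,
       -1.19399560e+00, -2.58637848e-01]), 'joint_vel': array([-0.00084803,  0.00035518,  0.00054601, -0.00039469, -0.00206501,
        0.00075301]), 'joint_efforts': array([-8.92203661e-04, -3.92291200e+01,  1.88397825e+01,  4.18615893e+00,
       -4.56692316e-03, -4.51686390e-06]), 'position': array([ 251.08288348, -571.72582339,  230.23062164]), 'ee_rot': array([ 5.46874064e-01,  8.37214189e-01,  5.53949084e-04, -9.23490163e-04]), 'contact_force': array([ 0.33622195, -0.30287374,  1.31203912]), 'wrist_torque': array([ 0.00780522, -0.03406603,  0.03514017]), 'gripper_width': 85.07780287475036}
scene {'mtx': array([[397.79257231,   0.        , 252.65234985],
       [  0.        , 397.79257231, 192.42725355],
       [  0.        ,   0.        ,   1.        ]]), 'world_to_cam': array([[-4.85762943e-01,  8.74030910e-01,  1.02142911e-02,
         2.75094302e+02],
       [ 6.17848932e-01,  3.51602987e-01, -7.03305081e-01,
        -2.72505642e+02],
       [-6.18301755e-01, -3.35328657e
[... 1523 characters left out ...]
 0.57)]
keeper_pivot [([168.1, 259.4], 0.64), ([246.7, 196.1], 0.55), ([335.3, 265.5], 0.44)]
keeper_peg [([153.3, 260.4], 0.66), ([175.0, 185.5], 0.61), ([230.9, 198.0], 0.5)]
trivet []
{'mtx': array([[287.05872068,   0.        , 254.39702098],
       [  0.        , 287.05872068, 194.33614648],
       [  0.        ,   0.        ,   1.        ]]), 'mount': array([[ 9.99999627e-01, -6.49522028e-04, -5.68911024e-04,
         7.60592654e-01],
       [ 7.89742178e-04,  9.54398983e-01,  2.98533009e-01,
        -7.66604887e+01],
       [ 3.49064337e-04, -2.98533348e-01,  9.54399140e-01,
        -1.41022320e+02],
       [ 0.00000000e+00,  0.00000000e+00,  0.00000000e+00,
         1.00000000e+00]])}
```

View pics/scene0.png

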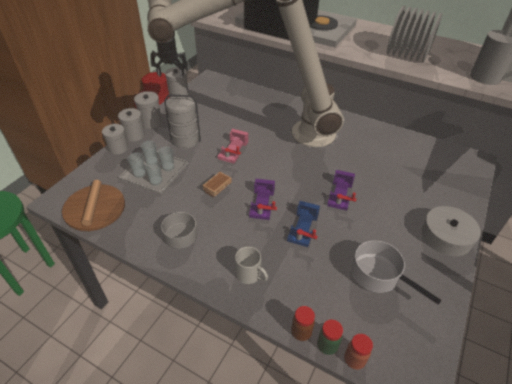

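View pics/top0.png

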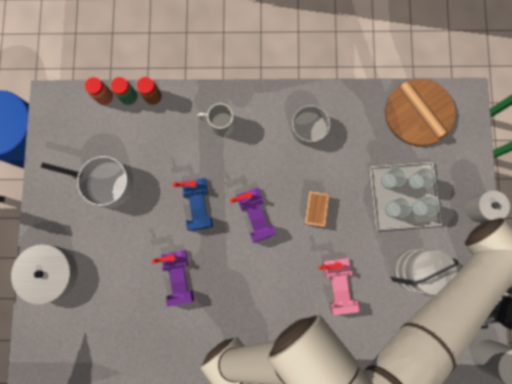

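```bash
python3 - <<'E'
import cv2
a=cv2.imread("pics/top0.png")[150:340,120:390]
cv2.imwrite("pics/top0c.png",cv2.resize(a,(800,563),interpolation=cv2.INTER_CUBIC))
a=cv2.imread("pics/scene0.png")[120:270,140:380]
cv2.imwrite("pics/scene0c.png",cv2.resize(a,(800,500),interpolation=cv2.INTER_CUBIC))
E
```

```text
(no output)
```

View pics/top0c.png

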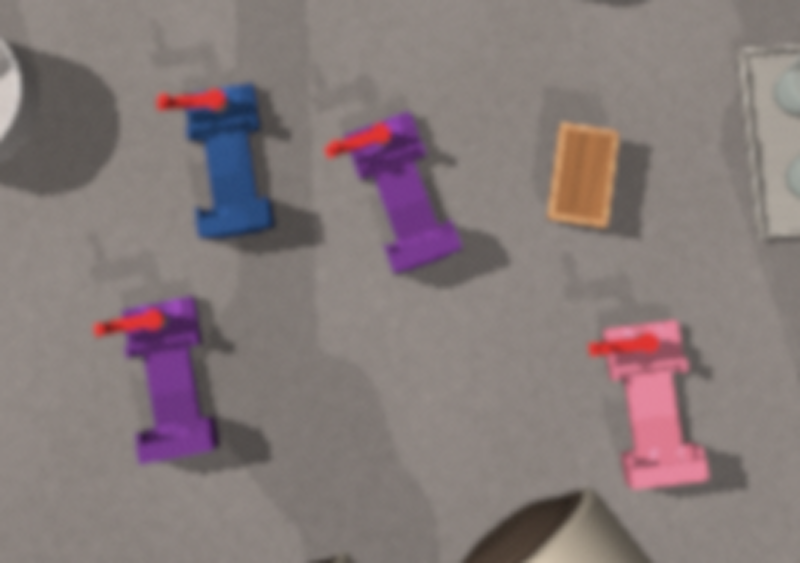

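View pics/scene0c.png

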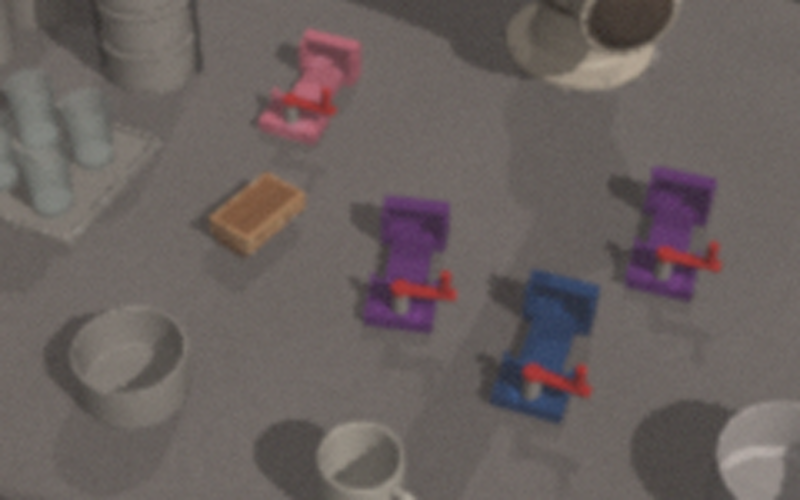

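```bash
cat > h.py <<'E'
import numpy as np,cv2
from bench import arm
from scipy.spatial.transform import Rotation as R
def tool():
    s=arm.read_state(); T=np.eye(4); T[:3,:3]=R.from_quat(s["ee_rot"]).as_matrix(); T[:3,3]=s["position"]; return T
def c2w(n,T=None):
    c=arm.camera_params(n)
    return (T@c["mount"] if n=="wrist" else np.linalg.inv(c["world_to_cam"])),c["mtx"]
def onz(uv,z,M,K):
    r=M[:3,:3]@np.linalg.solve(K,[uv[0],uv[1],1.]); o=M[:3,3]
    return o+r*(z-o[2])/r[2]
def proj(P,M,K):
    q=np.linalg.inv(M)@np.r_[P,1]; q=K@q[:3]; return q[:2]/q[2]
def rel(T,P,Rm):  # row for target TCP P, rotation Rm
    d=T[:3,:3].T@(np.array(P)-T[:3,3])/10; w=np.degrees(R.from_matrix(T[:3,:3].T@Rm).as_rotvec()); return np.round(np.r_[d,w],2)
def Rdown(yaw): # tool x (jaw) along yaw, z down
    c,s=np.cos(yaw),np.sin(yaw); x=np.array([c,s,0]); z=np.array([0,0,-1.]); return np.c_[x,np.cross(z,x),z]
E
python3 - <<'E'
from h import *
M,K=c2w("top")
for n,uv,z in(("pile",(315.3,206.8),38),("hood blue?",(200,228),50),("sill",(193.2,190.1),32),("origin",(197.5,208),16),("pivot",(193,184),47)):
    print(n,onz(uv,z,M,K).round())
d=np.load("pics/top0.npy"); 
print(d[209,317],d[230,330]); print(arm.grip_point_offset)
T=tool(); print(T.round(2))
print(rel(T,[520,-220,300],Rdown(np.arctan2(.916,-.4))))
E
```

```text
pile [ 520. -181.   38.]
hood blue? [455. 168.  50.]
sill [574. 194.  32.]
origin [520. 183.  16.]
pivot [590. 193.  47.]
1322.5867 1350.6667
18.700000000000003
[[-4.0000e-01  9.2000e-01  0.0000e+00  2.5133e+02]
 [ 9.2000e-01  4.0000e-01 -0.0000e+00 -5.7221e+02]
 [-0.0000e+00  0.0000e+00 -1.0000e+00  2.3133e+02]
 [ 0.0000e+00  0.0000e+00  0.0000e+00  1.0000e+00]]
[21.44 38.76 -6.87  0.    0.    0.12]
```

```bash
python3 - <<'E'
from h import *
T=tool()
Y=np.radians(83.5)
for P in([251,-572,350],[520,-181,350],[520,-181,180]): print(rel(T,P,Rdown(Y)))
E
```

```text
[ 3.000e-02 -2.000e-02 -1.187e+01  0.000e+00  0.000e+00  3.021e+01]
[ 25.02  40.33 -11.87   0.     0.    30.21]
[25.02 40.33  5.13  0.    0.   30.21]
```

Emit:
{"name": "move_arm", "arguments": {
  "targets": [
    [0,0,-6,0,0,0,0],
    [0,0,-12,0,0,0,0],
    [3.1,5,-12,0,0,4,0],
    [6.2,10,-12,0,0,8,0],
    [9.3,15,-12,0,0,12,0],
    [12.4,20,-12,0,0,16,0],
    [15.5,25,-12,0,0,20,0],
    [18.6,30,-12,0,0,24,0],
    [21.7,35,-12,0,0,28,0],
    [25,40.3,-10,0,0,30.2,0],
    [25,40.3,-5,0,0,30.2,0],
    [25,40.3,0,0,0,30.2,0],
    [25,40.3,5,0,0,30.2,0],
    [25,40.3,5,0,0,30.2,0]
  ]
}}

```text
clock: 2.65
position: [517.2, -180.9, 177.9]
ee_rot: [0.746, 0.666, -0.003, -0.003]
contact_force: [0.7, -0.8, 0.5]
gripper_width: 85.2
```

```bash
python3 - <<'E'
from h import *
T=tool(); p,d=arm.get_image("wrist"); cv2.imwrite("pics/w1.png",p); np.save("pics/w1.npy",d); np.save("pics/w1T.npy",T)
print(T.round(3)); 
r=arm.tip_of("coaster3_mid","wrist"); print(r)
M,K=c2w("wrist",T)
for q in r: print(onz(q["uv"],42,M,K))
E
```

```text
[[ 1.13000e-01  9.94000e-01 -9.00000e-03  5.17158e+02]
 [ 9.94000e-01 -1.13000e-01  1.00000e-03 -1.80889e+02]
 [ 0.00000e+00 -9.00000e-03 -1.00000e+00  1.77867e+02]
 [ 0.00000e+00  0.00000e+00  0.00000e+00  1.00000e+00]]
[{'uv': [251.7, 180.9], 'score': 0.97}]
[ 511.33105003 -182.58812433   42.        ]
```

View pics/w1.png

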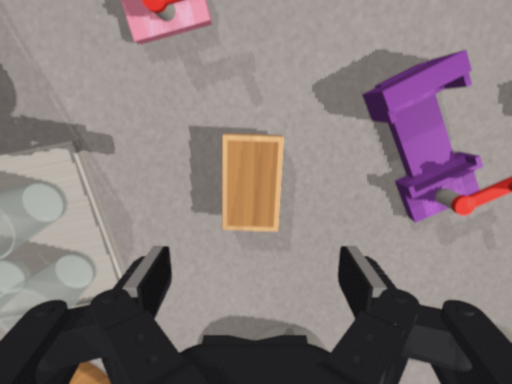

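```bash
cat >> h.py <<'E'
def rectfit(p,d,M,K,roi,hsvlo,hsvhi,zlo,zhi,z):
    # mask by colour and depth-derived height; return world rect at height z
    hsv=cv2.cvtColor(p,cv2.COLOR_BGR2HSV); m=cv2.inRange(hsv,hsvlo,hsvhi)>0
    v,u=np.mgrid[:p.shape[0],:p.shape[1]]
    r=np.stack([u,v,np.ones_like(u)],-1)@np.linalg.inv(K).T*d[...,None]
    w=r@M[:3,:3].T+M[:3,3]
    l,t,rr,b=roi; k=np.zeros_like(m); k[t:b,l:rr]=1
    m&=k&(d>0); mz=m&(w[...,2]>zlo)&(w[...,2]<zhi)
    return m,mz,w
E
python3 - <<'E'
from h import *
p=cv2.imread("pics/w1.png"); d=np.load("pics/w1.npy"); T=np.load("pics/w1T.npy"); M,K=c2w("wrist",T)
m,mz,w=rectfit(p,d,M,K,(205,120,300,245),(5,60,60),(30,255,255),25,60,38)
print(m.sum(),mz.sum(),np.percentile(w[...,2][mz],[5,50,95]))
for mm in(m,mz):
    c=max(cv2.findContours(mm.astype(np.uint8),0,2)[0],key=cv2.contourArea)
    pts=np.array([onz(q[0],38,M,K)[:2] for q in c],np.float32)
    print(cv2.minAreaRect(pts), cv2.minAreaRect(c))
cv2.imwrite("pics/w1c.png",cv2.resize(p[110:250,190:310],(720,840))[:600])
E
```

```text
5801 5568 [35.58062876 36.78310123 37.94135046]
((515.9268798828125, -183.303955078125), (59.93756866455078, 102.70997619628906), 81.57657623291016) ((252.5, 181.5), (99.0, 61.0), 90.0)
((515.3948364257812, -182.84765625), (58.66014862060547, 100.17153930664062), 81.63436126708984) ((251.7130889892578, 181.3939666748047), (60.452423095703125, 95.78887176513672), 1.8476102352142334)
```

View pics/w1c.png

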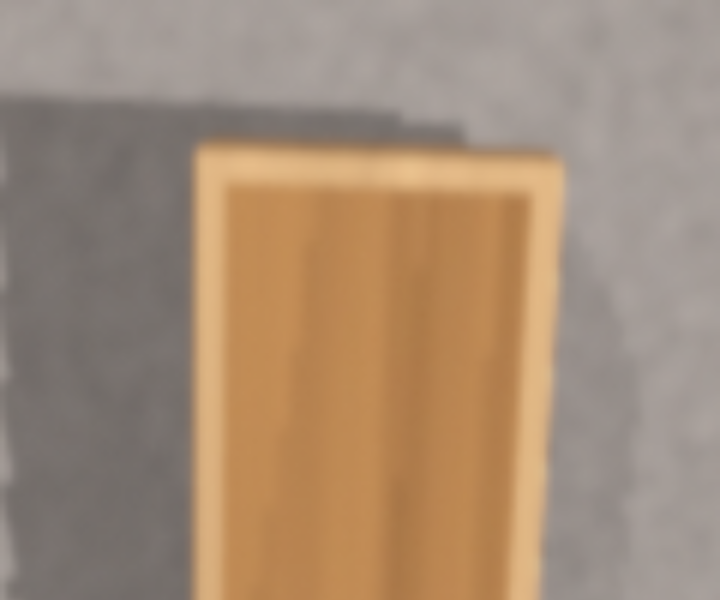

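```bash
python3 - <<'E'
from h import *
T=tool(); print(rel(T,[528,186,190],Rdown(np.radians(97))))
E
```

```text
[ 36.62  -3.43  -0.75   0.11   0.07 -13.45]
```

Emit:
{"name": "move_arm", "arguments": {
  "targets": [
    [3,-0.3,-1,0,0,-1,0],
    [8,-0.8,-1,0,0,-3,0],
    [13,-1.3,-1,0,0,-5,0],
    [18,-1.8,-1,0,0,-7,0],
    [23,-2.3,-1,0,0,-9,0],
    [28,-2.8,-1,0,0,-11,0],
    [33,-3.2,-1,0,0,-13,0],
    [36.6,-3.4,-1,0,0,-13.5,0],
    [36.6,-3.4,-1,0,0,-13.5,0],
    [36.6,-3.4,-1,0,0,-13.5,0]
  ]
}}

```text
clock: 4.0
position: [528.1, 186.3, 193.3]
ee_rot: [0.663, 0.749, 0.002, 0.001]
contact_force: [0.4, 0.3, 0.4]
gripper_width: 85.5
```

```bash
python3 - <<'E'
from h import *
T=tool(); p,d=arm.get_image("wrist"); cv2.imwrite("pics/w2.png",p); np.save("pics/w2.npy",d); np.save("pics/w2T.npy",T)
print(T.round(3)); M,K=c2w("wrist",T)
for t,z in(("caddy",0),("hood",47),("sill",32),("keeper_pivot",47.5),("keeper_peg",65)):
    for q in arm.tip_of(t,"wrist"): print(t,np.round(q["uv"],1),round(q["score"],2),onz(q["uv"],z,M,K).round(1))
E
```

```text
[[-1.22000e-01  9.93000e-01  3.00000e-03  5.28111e+02]
 [ 9.93000e-01  1.22000e-01  2.00000e-03  1.86319e+02]
 [ 1.00000e-03  3.00000e-03 -1.00000e+00  1.93320e+02]
 [ 0.00000e+00  0.00000e+00  0.00000e+00  1.00000e+00]]
caddy [ 89.7 110.3] 0.92 [480.7  -4.    0. ]
caddy [250.9 156. ] 0.65 [509.9 180.7   0. ]
hood [251.7 132.4] 0.91 [478.4 178.2  47. ]
hood [47.8 70.9] 0.59 [445.9 -15.1  47. ]
sill [255.6 211. ] 0.98 [565.5 192.9  32. ]
sill [ 95.9 164.3] 0.88 [533.2  17.1  32. ]
keeper_pivot [259.7 239.7] 0.88 [592.6 200.8  47.5]
keeper_pivot [ 96.2 188.9] 0.76 [555.3  24.5  47.5]
keeper_pivot [355.1  15.7] 0.62 [367.8 256.2  47.5]
keeper_peg [131.4 185.2] 0.96 [541.  68.  65.]
keeper_peg [416.6   6.1] 0.87 [360.1 299.6  65. ]
keeper_peg [250. 158.] 0.73 [500.5 179.4  65. ]
keeper_peg [303.6 242.6] 0.6 [581.8 245.   65. ]
keeper_peg [459.  245.8] 0.6 [565.9 406.6  65. ]
```

View pics/w2.png

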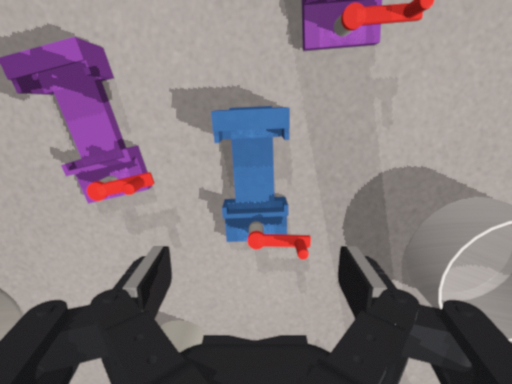

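```bash
python3 - <<'E'
import cv2
p=cv2.imread("pics/w2.png")
cv2.imwrite("pics/w2c.png",cv2.resize(p[95:265,200:330],(780,1020),interpolation=cv2.INTER_CUBIC)[:600])
cv2.imwrite("pics/w2d.png",cv2.resize(p[95:265,200:330],(780,1020),interpolation=cv2.INTER_CUBIC)[500:])
E
```

```text
(no output)
```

View pics/w2c.png

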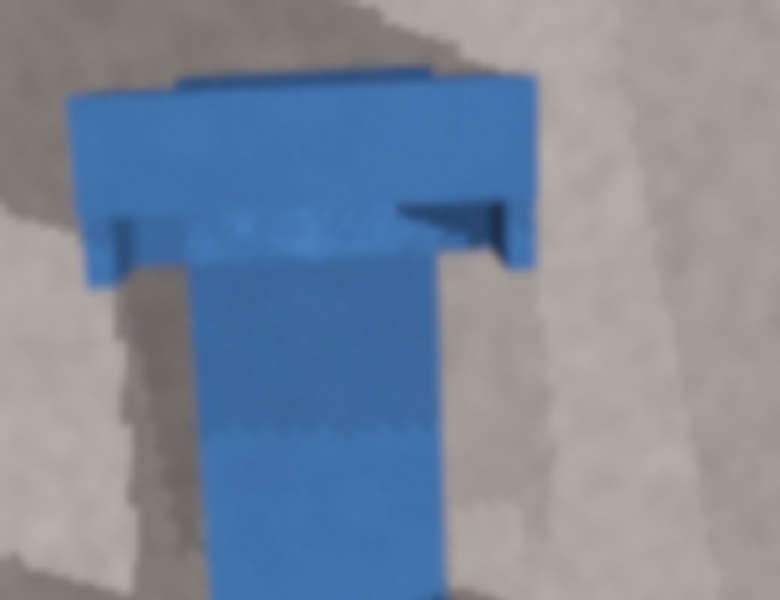

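View pics/w2d.png

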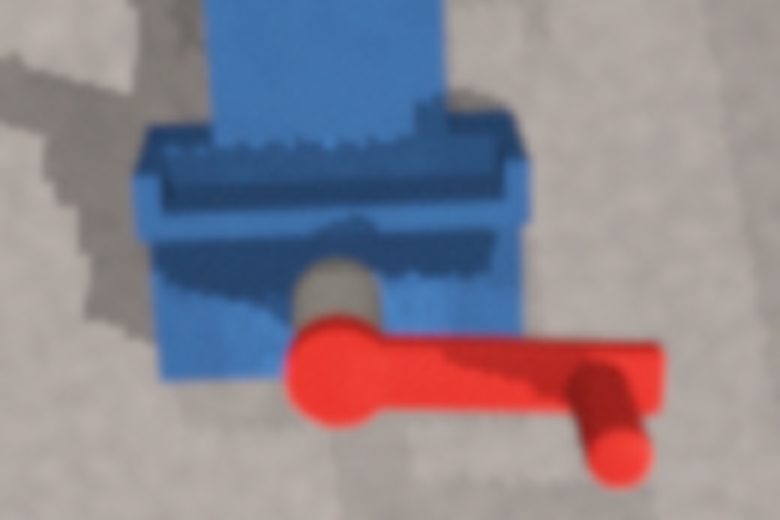

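```bash
python3 - <<'E'
from h import *
from scipy.optimize import least_squares
T=np.load("pics/w2T.npy"); M,K=c2w("wrist",T)
F=[((-28,-23,16),(190,263)),((-28,23,16),(437,250)),((54,-32.5,32),(165,712)),((54,32.5,32),(500,698)),
((-28,-32.5,47),(115,287)),((-28,32.5,47),(510,268)),((46,-32.5,32),(160,678)),((46,32.5,32),(505,660)),((80,0,51),(338,872))]
def f(q):
    c,s=np.cos(q[2]),np.sin(q[2]); o=[]
    for X,u in F:
        P=[q[0]+c*X[0]-s*X[1],q[1]+s*X[0]+c*X[1],X[2]+(q[3] if len(q)>3 else 0)]
        o+=list(proj(P,M,K)*6-np.array([1200,570])-u)
    return np.array(o)/6
for q0 in([518,184,.14],[518,184,.14,0]):
    r=least_squares(f,q0,loss="soft_l1"); print(r.x, np.degrees(r.x[2])); print(f(r.x).reshape(-1,2).round(1).tolist())
q=r.x; w=onz(((618)/6+200,957/6+95),79,M,K)
c,s=np.cos(q[2]),np.sin(q[2]); pv=np.array([q[0]+c*80,q[1]+s*80]); v=w[:2]-pv; print("peg",w,pv,np.hypot(*v),"keeper",np.arctan2(v[1],v[0])-q[2]-np.pi/2)
E
```

```text
[5.14445758e+02 1.84179153e+02 1.66809335e-01] 9.557470867178846
[[-0.5, -0.3], [0.4, -0.1], [-0.7, 0.4], [1.1, 0.3], [0.1, -0.2], [-0.2, -0.1], [-0.4, -0.6], [0.1, -0.1], [0.3, 1.1]]
[ 5.15007414e+02  1.84245907e+02  1.66600535e-01 -2.45161504e+00] 9.5455075150891
[[-0.3, -0.0], [0.2, 0.2], [-0.5, 0.1], [0.8, -0.0], [0.4, 0.0], [-0.5, 0.2], [-0.2, -0.9], [-0.1, -0.3], [0.3, 0.5]]
peg [588.0727045 243.1651916  79.       ] [593.89974966 197.51238059] 46.023185549947314 keeper -0.03964872243619211
```

```bash
python3 - <<'E'
from h import *
T=tool(); 
for z in (190,100,3): print(rel(T,[515.4,-183,z],Rdown(np.radians(81.6))))
E
```

```text
[-3.643e+01 -5.660e+00  1.500e-01  2.000e-02 -1.000e-02  1.534e+01]
[-3.643e+01 -5.660e+00  9.150e+00  2.000e-02 -1.000e-02  1.534e+01]
[-3.643e+01 -5.660e+00  1.885e+01  2.000e-02 -1.000e-02  1.534e+01]
```

Emit:
{"name": "move_arm", "arguments": {
  "targets": [
    [-4,-0.6,0,0,0,2,0],
    [-9,-1.4,0,0,0,4,0],
    [-14,-2.2,0,0,0,6,0],
    [-19,-3,0,0,0,8,0],
    [-24,-3.7,0,0,0,10,0],
    [-29,-4.5,0,0,0,12,0],
    [-33.5,-5.2,2,0,0,14,0],
    [-36.4,-5.7,5,0,0,15.3,0],
    [-36.4,-5.7,9,0,0,15.3,0],
    [-36.4,-5.7,9,0,0,15.3,0],
    [-36.4,-5.7,9,0,0,15.3,0]
  ]
}}

```text
clock: 5.68
position: [516.2, -182.2, 102.7]
ee_rot: [0.756, 0.654, 0.0, 0.001]
contact_force: [0.4, 0.4, 0.1]
gripper_width: 85.2
```

```bash
python3 - <<'E'
from h import *
T=tool(); p,d=arm.get_image("wrist"); cv2.imwrite("pics/w3.png",p)
M,K=c2w("wrist",T)
m,mz,w=rectfit(p,d,M,K,(150,60,370,330),(5,60,60),(30,255,255),25,60,38)
print(np.percentile(w[...,2][mz],[5,50,95]))
c=max(cv2.findContours(mz.astype(np.uint8),0,2)[0],key=cv2.contourArea)
pts=np.array([onz(q[0],37,M,K)[:2] for q in c],np.float32); b=cv2.minAreaRect(pts)
print(T.round(3),b, cv2.minAreaRect(c))
print(rel(T,[515.4,-183,3],Rdown(np.radians(81.6))),rel(T,[*b[0],3],Rdown(np.radians(81.6))))
E
```

```text
[35.599679   36.74379219 37.77129698]
[[ 1.43000e-01  9.90000e-01  2.00000e-03  5.16242e+02]
 [ 9.90000e-01 -1.43000e-01 -1.00000e-03 -1.82216e+02]
 [-0.00000e+00  2.00000e-03 -1.00000e+00  1.02672e+02]
 [ 0.00000e+00  0.00000e+00  0.00000e+00  1.00000e+00]] ((515.0946044921875, -183.3604736328125), (59.56684494018555, 100.88618469238281), 81.44674682617188) ((252.5, 204.0), (124.0, 83.0), 90.0)
[-0.08 -0.09  9.97  0.12  0.03  0.15] [-0.12 -0.12  9.97  0.12  0.03  0.15]
```

View pics/w3.png

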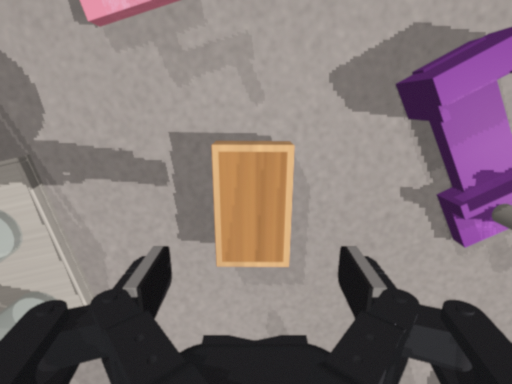

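Emit:
{"name": "move_arm", "arguments": {
  "targets": [
    [-0.1,-0.1,3,0,0,0,0],
    [-0.1,-0.1,6,0,0,0,0],
    [-0.1,-0.1,8,0,0,0,0],
    [-0.1,-0.1,9.5,0,0,0,0],
    [-0.1,-0.1,9.5,0,0,0,0],
    [-0.1,-0.1,9.5,0,0,0,0]
  ]
}}

```text
clock: 6.48
position: [515.1, -182.8, 7.4]
ee_rot: [0.756, 0.654, 0.001, 0.001]
contact_force: [0.5, 0.8, -0.2]
gripper_width: 85.3
```

Emit:
{"name": "move_arm", "arguments": {
  "targets": [
    [0,0,0.4,0,0,0,0],
    [0,0,0.4,0,0,0,40],
    [0,0,0.4,0,0,0,60],
    [0,0,0.4,0,0,0,80],
    [0,0,0.4,0,0,0,120],
    [0,0,0.4,0,0,0,255],
    [0,0,0.4,0,0,0,255],
    [0,0,0.4,0,0,0,255],
    [0,0,0.4,0,0,0,255]
  ]
}}

```text
clock: 7.6
position: [514.3, -182.9, 2.7]
ee_rot: [0.756, 0.654, 0.0, 0.0]
contact_force: [-0.9, 0.8, 5.6]
gripper_width: 59.0
```

```bash
python3 - <<'E'
from h import *
T=tool(); p,d=arm.get_image("wrist"); cv2.imwrite("pics/w4.png",p); print(T.round(3)[:3,3],arm.read_state()["gripper_width"])
E
```

```text
[ 514.316 -182.917    2.714] 59.468568757734666
```

View pics/w4.png

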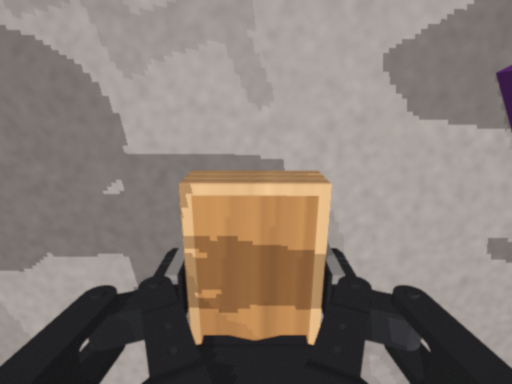

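Emit:
{"name": "move_arm", "arguments": {
  "targets": [
    [0,0,-0.5,0,0,0,255],
    [0,0,-1.5,0,0,0,255],
    [0,0,-3,0,0,0,255],
    [0,0,-5,0,0,0,255],
    [0,0,-8,0,0,0,255],
    [0,0,-11,0,0,0,255],
    [0,0,-14,0,0,0,255],
    [0,0,-14,0,0,0,255],
    [0,0,-14,0,0,0,255]
  ]
}}

```text
clock: 8.78
position: [513.3, -182.7, 142.0]
ee_rot: [0.757, 0.654, -0.0, -0.001]
contact_force: [0.1, -0.5, -1.6]
gripper_width: 59.1
```

```bash
python3 - <<'E'
from h import *
T=tool(); p,d=arm.get_image("wrist"); cv2.imwrite("pics/w5.png",p); np.save("pics/w5.npy",d); print(T.round(3)[:3,3],arm.read_state()["gripper_width"])
p,d=arm.get_image("scene"); cv2.imwrite("pics/s5.png",cv2.resize(p[110:240,150:350],(800,520)))
E
```

```text
[ 513.336 -182.666  141.976] 58.85417456833884
```

View pics/w5.png

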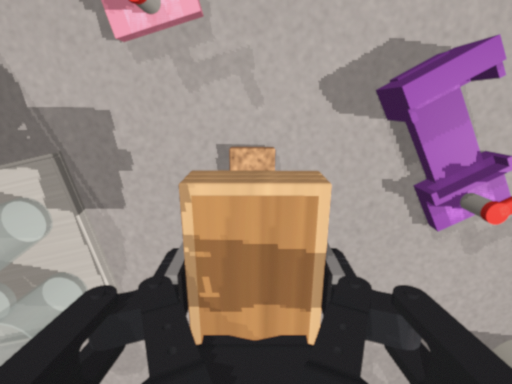

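View pics/s5.png

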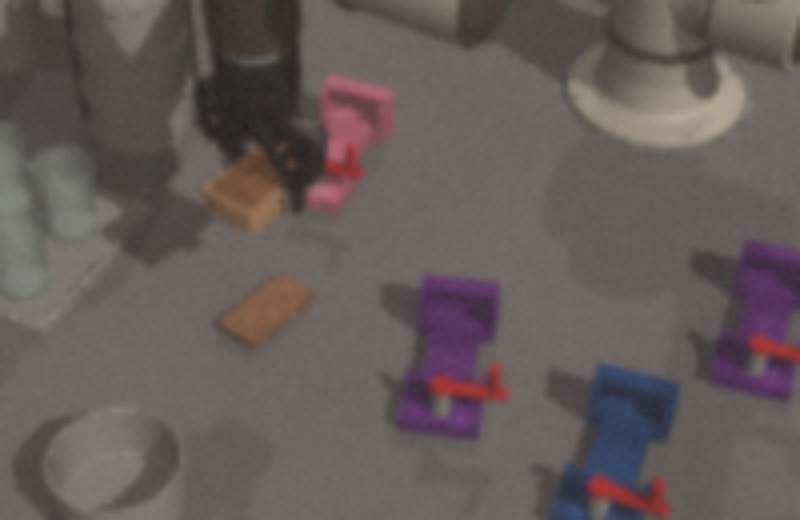

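```bash
python3 - <<'E'
from h import *
p=cv2.imread("pics/w5.png"); d=np.load("pics/w5.npy")
cv2.imwrite("pics/w5c.png",cv2.resize(p[160:250,170:340],(800,424),interpolation=cv2.INTER_CUBIC))
m=arm.camera_params("wrist")["mount"];K=arm.camera_params("wrist")["mtx"]
for c in(220,256,290):
    for r in(170,172,174,176,178,180,182,184,186,190,195,200,230,260,300):
        X=np.linalg.solve(K,[c,r,1.])*d[r,c]; print(c,r,p[r,c],(m@np.r_[X,1])[:3].round(1)) if c==256 or r in(184,190,300) else 0
E
```

```text
220 184 [130 180 221] [-13.1 -47.4 -32.8]
220 190 [140 191 233] [-13.  -45.3 -34.2]
220 300 [ 61  99 144] [-14.9   5.2 -34.2]
256 170 [ 90 128 169] [  1.9 -17.  128.8]
256 172 [ 80 115 149] [  1.  -47.8 -14. ]
256 174 [ 86 123 159] [  1.  -47.6 -16.9]
256 176 [ 79 115 148] [  1.  -48.1 -22.6]
256 178 [ 88 125 162] [  1.  -47.6 -24.4]
256 180 [ 77 112 146] [  1.  -47.9 -28.9]
256 182 [ 91 130 168] [  0.9 -48.3 -33.2]
256 184 [130 179 221] [  0.9 -47.6 -33.8]
256 186 [141 191 233] [  0.9 -46.5 -32.6]
256 190 [143 192 234] [  0.9 -45.1 -33.6]
256 195 [118 168 213] [  0.9 -43.1 -33.7]
256 200 [ 89 145 198] [  0.9 -41.1 -33.9]
256 230 [ 90 146 199] [  0.9 -28.7 -34.8]
256 260 [ 62 104 149] [  1.  -14.9 -34.6]
256 300 [ 63 104 150] [  1.    5.5 -33.8]
290 184 [132 182 224] [ 14.2 -47.4 -33.2]
290 190 [144 194 236] [ 14.2 -45.2 -33.9]
290 300 [ 61 101 146] [ 15.9   5.1 -34.4]
```

View pics/w5c.png

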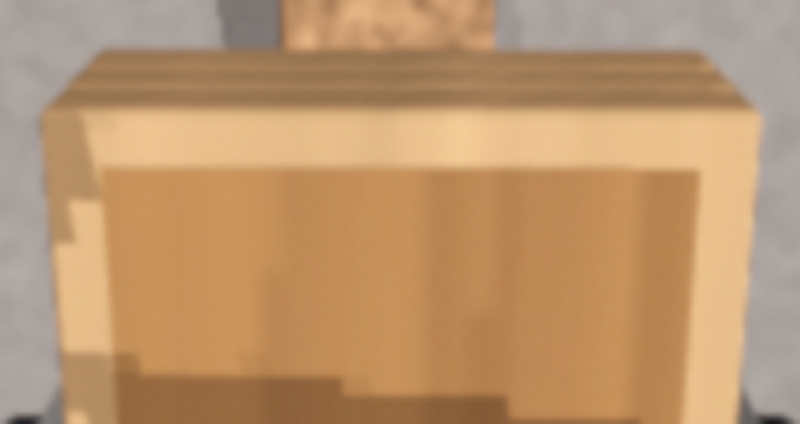

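```bash
cat >> h.py <<'E'
C0=np.array([514.7,184.2]); CY=np.radians(9.55)
def tgt(px,pz,th,dy=0):  # pile low corner in caddy frame -> TCP pos, rot (world)
    t=np.radians(th); c,s=np.cos(t),np.sin(t)
    X=px+48.8*c+11.3*s; Z=pz+48.8*s-11.3*c
    e=np.array([np.cos(CY),np.sin(CY)]); f=np.array([-e[1],e[0]])
    P=np.r_[C0+e*X+f*dy,Z]
    return P, Rdown(CY+np.pi/2)@R.from_rotvec([-t,0,0]).as_matrix()
def ins(th,c,h,back=0,up=0):
    t=np.radians(th); return tgt(-54+24*np.sin(t)+c+back*np.cos(t),16+h+back*np.sin(t)+up,th)
E
python3 - <<'E'
from h import *
T=tool()
for a in((22,4,1.5,22,90),(22,4,1.5,22,0),(22,4,1.5),(0,4,.5)):
    P,Q=ins(*a); print(P.round(1),rel(T,P,Q))
    w=R.from_matrix(T[:3,:3].T@Q).as_rotvec(degrees=True)
E
```

```text
[543.2 189.  123.5] [ 37.21  -2.39   1.77 -21.97   3.4  -17.64]
[543.2 189.   33.5] [ 37.21  -2.37  10.77 -21.97   3.4  -17.64]
[523.1 185.6  25.3] [ 36.59  -4.31  11.6  -21.97   3.4  -17.64]
[513.5 184.    5.2] [ 3.629e+01 -5.220e+00  1.361e+01 -1.500e-01 -3.000e-02 -1.786e+01]
```

Emit:
{"name": "move_arm", "arguments": {
  "targets": [
    [1,0,-3,0,0,0,255],
    [5,-0.3,-5,0,0,-2,255],
    [10,-0.6,-5,-3,0.5,-5,255],
    [15,-1,-5,-6,1,-8,255],
    [20,-1.3,-5,-10,1.5,-11,255],
    [25,-1.6,-4,-14,2.1,-14,255],
    [30,-2,-3,-18,2.8,-16,255],
    [34.5,-2.3,-1,-21,3.2,-17.6,255],
    [37.2,-2.4,1.5,-22,3.4,-17.6,255],
    [37.2,-2.4,1.5,-22,3.4,-17.6,255],
    [37.2,-2.4,1.5,-22,3.4,-17.6,255]
  ]
}}

```text
clock: 10.25
position: [543.9, 188.1, 126.8]
ee_rot: [0.634, 0.749, 0.146, 0.124]
contact_force: [0.4, -0.0, -1.6]
gripper_width: 59.2
```

```bash
python3 - <<'E'
from h import *
T=tool(); p,d=arm.get_image("wrist"); cv2.imwrite("pics/w6.png",p); np.save("pics/w6T.npy",T); print(T.round(3),arm.read_state()["gripper_width"],arm.read_state()["clock"])
for a in((22,4,1.5,22,90),(22,4,1.5,22,0),(22,4,1.5),(0,4,.5)):
    P,Q=ins(*a); print(P.round(1),rel(T,P,Q))
p,d=arm.get_image("scene"); cv2.imwrite("pics/s6.png",cv2.resize(p[110:260,200:400],(800,600)))
E
```

```text
[[-1.64000e-01  9.14000e-01  3.71000e-01  5.43920e+02]
 [ 9.86000e-01  1.53000e-01  6.10000e-02  1.88055e+02]
 [-1.00000e-03  3.76000e-01 -9.27000e-01  1.26800e+02]
 [ 0.00000e+00  0.00000e+00  0.00000e+00  1.00000e+00]] 59.34972390173275 10.3
[543.2 189.  123.5] [ 0.1  -0.18  0.28  0.09  0.11 -0.06]
[543.2 189.   33.5] [ 0.12 -3.56  8.62  0.09  0.11 -0.06]
[523.1 185.6  25.3] [ 0.11 -5.76  8.61  0.09  0.11 -0.06]
[513.5 184.    5.2] [ 0.12 -7.41 10.11 22.09  0.09 -0.08]
```

View pics/w6.png

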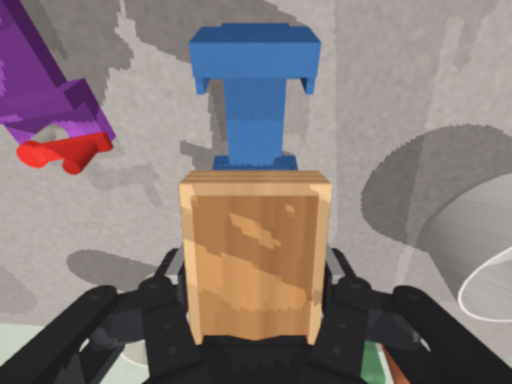

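View pics/s6.png

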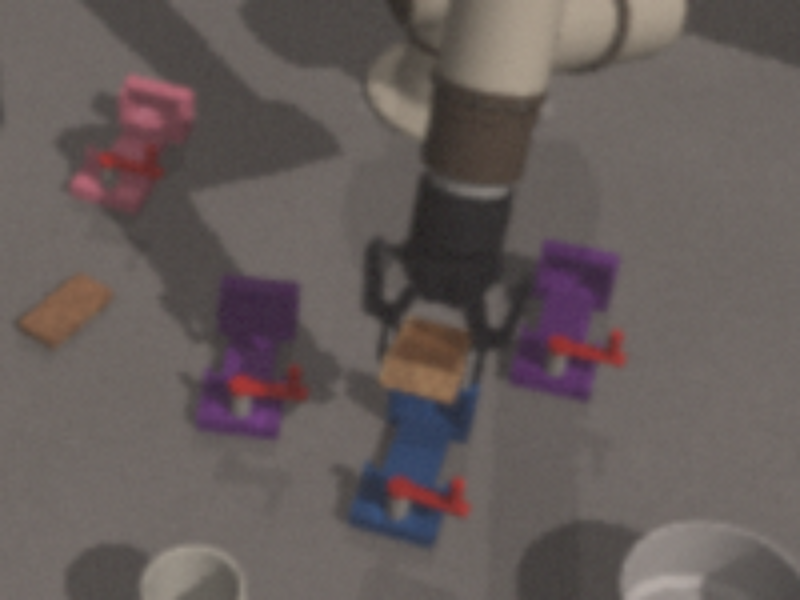

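Emit:
{"name": "move_arm", "arguments": {
  "targets": [
    [0.05,-1,2.4,0,0,0,255],
    [0.05,-2,4.8,0,0,0,255],
    [0.05,-2.9,7,0,0,0,255],
    [0.05,-3.3,8,0,0,0,255],
    [0.05,-3.5,8.4,0,0,0,255],
    [0.05,-3.5,8.4,0,0,0,255],
    [0.05,-3.5,8.4,0,0,0,255]
  ]
}}

```text
clock: 11.22
position: [550.1, 200.2, 69.8]
ee_rot: [0.64, 0.75, 0.119, 0.121]
contact_force: [-0.7, 0.9, -0.4]
gripper_width: 59.1
```

```bash
python3 - <<'E'
from h import *
T=tool(); p,d=arm.get_image("wrist"); cv2.imwrite("pics/w7.png",p); print(T.round(3)[:3,3],arm.read_state()["contact_force"])
for a in((22,4,1.5,22,0),(22,4,1.5),(0,4,.5)):
    P,Q=ins(*a); print(P.round(1),rel(T,P,Q))
E
```

```text
[550.064 200.183  69.752] [ 0.10449545  0.11721589 -1.3477616 ]
[543.2 189.   33.5] [-0.89 -2.02  3.16 -2.54  1.85 -0.12]
[523.1 185.6  25.3] [-0.9  -4.22  3.25 -2.54  1.85 -0.12]
[513.5 184.    5.2] [-0.85 -5.8   4.83 19.46  1.8  -0.47]
```

View pics/w7.png

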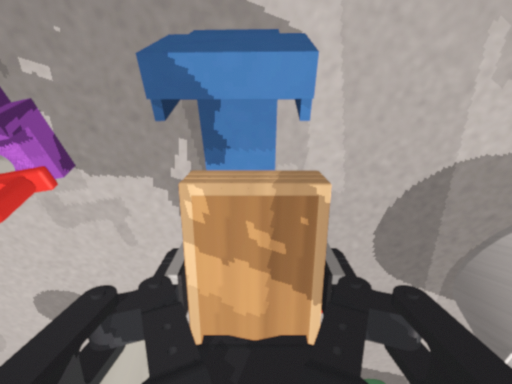

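```bash
python3 - <<'E'
from h import *
T=tool()
Q=Rdown(np.radians(81.65))
for P in([550,190,180],):
    print(rel(T,P,Rdown(CY+np.pi/2)))
for P in([514.3,-183,180],[514.3,-183,40],[514.3,-183,3]): print(rel(T,P,Q))
E
```

```text
[ -1.32   3.52 -10.42  19.45   1.81  -0.47]
[-37.62  -5.54 -12.48  19.57  -1.24  17.26]
[-37.21 -10.2    0.71  19.57  -1.24  17.26]
[-37.1  -11.43   4.2   19.57  -1.24  17.26]
```

Emit:
{"name": "move_arm", "arguments": {
  "targets": [
    [-0.2,0.6,-2,3,0.3,0,255],
    [-0.4,1.2,-4,6,0.6,0,255],
    [-0.7,1.9,-6,10,1,0,255],
    [-1,2.6,-8,14,1.4,-0.2,255],
    [-1.3,3.5,-10.4,19.5,1.8,-0.5,255],
    [-1.3,3.5,-10.4,19.5,1.8,-0.5,255],
    [-1.3,3.5,-10.4,19.5,1.8,-0.5,255]
  ]
}}

```text
clock: 12.15
position: [548.7, 189.4, 178.0]
ee_rot: [0.646, 0.763, -0.002, -0.001]
contact_force: [-0.4, -1.3, -1.4]
gripper_width: 59.2
```

```bash
python3 - <<'E'
from h import *
T=tool();s=arm.read_state(); print(T.round(3),s["joints"].round(3))
Q=Rdown(np.radians(81.65))
for P in([550,190,180],):
    print(rel(T,P,Rdown(CY+np.pi/2)))
for P in([514.3,-183,140],[514.3,-183,40],[514.3,-183,3]): print(rel(T,P,Q))
E
```

```text
[[-1.66000e-01  9.86000e-01 -3.00000e-03  5.48656e+02]
 [ 9.86000e-01  1.66000e-01 -2.00000e-03  1.89401e+02]
 [-1.00000e-03 -3.00000e-03 -1.00000e+00  1.77987e+02]
 [ 0.00000e+00  0.00000e+00  0.00000e+00  1.00000e+00]] [ 0.611  0.354 -0.179 -0.    -1.041 -2.015]
[ 0.04  0.14 -0.2  -0.2   0.07 -0.02]
[-36.15  -9.54   3.88  -0.18   0.1   17.88]
[-36.14  -9.51  13.88  -0.18   0.1   17.88]
[-36.13  -9.5   17.58  -0.18   0.1   17.88]
```

Emit:
{"name": "move_arm", "arguments": {
  "targets": [
    [-4,-1,0,0,0,2,255],
    [-9,-2.4,0,0,0,4.5,255],
    [-14,-3.7,0,0,0,7,255],
    [-19,-5,0,0,0,9.5,255],
    [-24,-6.3,0,0,0,12,255],
    [-29,-7.7,0,0,0,14.5,255],
    [-33.5,-8.8,2,0,0,16.5,255],
    [-36.2,-9.5,5,0,0,17.8,255],
    [-36.2,-9.5,9,0,0,17.8,255],
    [-36.2,-9.5,13,0,0,17.8,255],
    [-36.2,-9.5,13,0,0,17.8,255],
    [-36.2,-9.5,13,0,0,17.8,255]
  ]
}}

```text
clock: 13.65
position: [516.5, -182.7, 50.4]
ee_rot: [0.756, 0.655, -0.001, 0.0]
contact_force: [0.6, 0.1, -0.3]
gripper_width: 59.3
```

```bash
python3 - <<'E'
from h import *
T=tool();s=arm.read_state(); print(T.round(3),s["joints"].round(3))
Q=Rdown(np.radians(81.65))
for P in([514.3,-183,3],): print(rel(T,P,Q))
E
```

```text
[[ 1.42000e-01  9.90000e-01 -1.00000e-03  5.16489e+02]
 [ 9.90000e-01 -1.42000e-01 -2.00000e-03 -1.82738e+02]
 [-2.00000e-03 -1.00000e-03 -1.00000e+00  5.04410e+01]
 [ 0.00000e+00  0.00000e+00  0.00000e+00  1.00000e+00]] [-0.043  0.456 -0.405  0.003 -0.711 -1.672]
[-0.05 -0.21  4.74 -0.03  0.1   0.19]
```

Emit:
{"name": "move_arm", "arguments": {
  "targets": [
    [0,-0.2,2,0,0,0,255],
    [0,-0.2,3.5,0,0,0,255],
    [0,-0.2,4.3,0,0,0,255],
    [0,-0.2,4.6,0,0,0,255],
    [0,-0.2,4.7,0,0,0,255],
    [0,-0.2,4.7,0,0,0,255]
  ]
}}

```text
clock: 14.4
position: [514.6, -182.6, 3.0]
ee_rot: [0.756, 0.655, -0.001, 0.0]
contact_force: [-0.0, 0.1, -0.7]
gripper_width: 59.5
```

Emit:
{"name": "move_arm", "arguments": {
  "targets": [
    [0,0,0.05,0,0,0,255],
    [0,0,0.05,0,0,0,70],
    [0,0,0.05,0,0,0,50],
    [0,0,0.05,0,0,0,25],
    [0,0,0.05,0,0,0,0],
    [0,0,0.05,0,0,0,0],
    [0,0,-3,0,0,0,0],
    [0,0,-6,0,0,0,0],
    [0,0,-9,0,0,0,0],
    [0,0,-9,0,0,0,0],
    [0,0,-9,0,0,0,0]
  ]
}}

```text
clock: 15.78
position: [513.8, -182.3, 92.2]
ee_rot: [0.756, 0.655, -0.001, -0.001]
contact_force: [-0.2, -0.7, 1.1]
gripper_width: 85.7
```

```bash
python3 - <<'E'
from h import *
T=tool(); p,d=arm.get_image("wrist"); cv2.imwrite("pics/w8.png",p)
M,K=c2w("wrist",T)
m,mz,w=rectfit(p,d,M,K,(150,60,370,330),(5,60,60),(30,255,255),25,60,38)
c=max(cv2.findContours(mz.astype(np.uint8),0,2)[0],key=cv2.contourArea)
pts=np.array([onz(q[0],37,M,K)[:2] for q in c],np.float32); b=cv2.minAreaRect(pts)
print(T.round(3),b); ya=np.radians(b[2])
e=np.array([np.sin(ya),-np.cos(ya)]); phi=np.radians(20)
Q=Rdown(ya)@R.from_rotvec([phi,0,0]).as_matrix()
print(Q.round(3))
gc=np.r_[np.array(b[0])-e*0.5,28]
for up in(70,0):
    P=gc+24*Q[:,2]+[0,0,up]; print(P, rel(T,P,Q))
print(arm.read_state()["joints"].round(3))
E
```

```text
[[ 1.43000e-01  9.90000e-01 -2.00000e-03  5.13785e+02]
 [ 9.90000e-01 -1.43000e-01 -0.00000e+00 -1.82332e+02]
 [-1.00000e-03 -2.00000e-03 -1.00000e+00  9.21620e+01]
 [ 0.00000e+00  0.00000e+00  0.00000e+00  1.00000e+00]] ((515.1510620117188, -182.2801055908203), (59.55037307739258, 100.3043212890625), 81.67559051513672)
[[ 0.145  0.93  -0.338]
 [ 0.989 -0.136  0.05 ]
 [ 0.    -0.342 -0.94 ]]
[ 506.53432941 -181.01931094   75.4473771 ] [ 0.03 -0.73  1.67 19.87  0.06  0.08]
[ 506.53432941 -181.01931094    5.4473771 ] [ 0.03 -0.72  8.67 19.87  0.06  0.08]
[-4.300e-02  3.960e-01 -3.700e-01  1.000e-03 -8.080e-01 -1.672e+00]
```

View pics/w8.png

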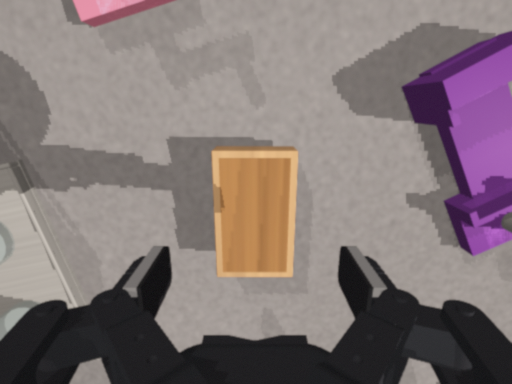

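Emit:
{"name": "move_arm", "arguments": {
  "targets": [
    [0,-0.3,0.5,7,0,0,0],
    [0,-0.6,1,14,0,0,0],
    [0,-0.7,1.7,20,0,0,0],
    [0,-0.7,3.5,20,0,0,0],
    [0,-0.7,5.5,20,0,0,0],
    [0,-0.7,7.3,20,0,0,0],
    [0,-0.7,8.2,20,0,0,0],
    [0,-0.7,8.2,20,0,0,0],
    [0,-0.7,8.2,20,0,0,0]
  ]
}}

```text
clock: 16.95
position: [507.9, -181.6, 11.3]
ee_rot: [0.744, 0.645, -0.114, -0.131]
contact_force: [0.3, -0.9, -0.1]
gripper_width: 85.1
```

```bash
python3 - <<'E'
from h import *
T=tool(); p,d=arm.get_image("wrist"); cv2.imwrite("pics/w9.png",p); print(arm.read_state()["joints"].round(3))
ya=np.radians(81.65); Q=Rdown(ya)@R.from_rotvec([np.radians(20),0,0]).as_matrix()
print(rel(T,[506.5,-182,5.5],Q),T[:3,3])
E
```

```text
[-0.059  0.652 -0.192 -0.032 -1.074 -1.635]
[-0.06  0.07  0.59  0.02  0.11  0.12] [ 507.89529432 -181.60886225   11.32618982]
```

View pics/w9.png

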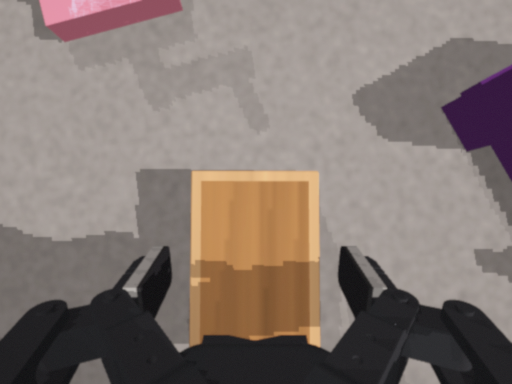

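Emit:
{"name": "move_arm", "arguments": {
  "targets": [
    [0,0.05,0.3,0,0,0,0],
    [0,0.05,0.55,0,0,0,0],
    [0,0.05,0.55,0,0,0,40],
    [0,0.05,0.55,0,0,0,60],
    [0,0.05,0.55,0,0,0,80],
    [0,0.05,0.55,0,0,0,120],
    [0,0.05,0.55,0,0,0,255],
    [0,0.05,0.55,0,0,0,255],
    [0,0.05,0.55,0,0,0,255]
  ]
}}

```text
clock: 18.12
position: [506.5, -181.4, 5.7]
ee_rot: [0.744, 0.645, -0.114, -0.131]
contact_force: [1.3, 0.4, 4.4]
gripper_width: 59.3
```

```bash
python3 - <<'E'
from h import *
s=arm.read_state(); T=tool(); np.save("pics/g2T.npy",T); print(T.round(3),s["contact_force"],s["gripper_width"])
# pile pose in tool: pre-grasp centre along e, TCP
ya=np.radians(81.67); e=np.array([np.sin(ya),-np.cos(ya),0]); f=np.array([-e[1],e[0],0])
v=np.array([515.15,-182.3,26])-T[:3,3]; print("pile centre minus TCP along/across/up",v@e,v@f,v[2])
E
```

```text
[[ 1.43000e-01  9.30000e-01 -3.39000e-01  5.06462e+02]
 [ 9.90000e-01 -1.34000e-01  4.80000e-02 -1.81395e+02]
 [-1.00000e-03 -3.42000e-01 -9.40000e-01  5.67100e+00]
 [ 0.00000e+00  0.00000e+00  0.00000e+00  1.00000e+00]] [1.32058652 0.35598834 4.40843267] 59.26216469327575
pile centre minus TCP along/across/up 8.727608369671364 0.3635262140533848 20.329415763234348
```

```bash
cat >> h.py <<'E'
def tgt(px,pz,th,dy=0):
    t=np.radians(th); c,s=np.cos(t),np.sin(t)
    X=px+41.3*c+8.3*s; Z=pz+41.3*s-8.3*c
    e=np.array([np.cos(CY),np.sin(CY)]); f=np.array([-e[1],e[0]])
    return np.r_[C0+e*X+f*dy,Z], Rdown(CY+np.pi/2)@R.from_rotvec([np.radians(20-th),0,0]).as_matrix()
E
python3 - <<'E'
from h import *
T=tool()
print(rel(T,T[:3,3]+[0,0,140],T[:3,:3]))
for a in((20,4,2,18,100),(20,4,2,18,0),(20,4,2),(0,4,.5)):
    P,Q=ins(*a); print(P.round(1),rel(T,P,Q))
P,Q=ins(20,4,2,18,150);print(P.round(1),rel(T,P,Q))
E
```

```text
[ -0.02  -4.79 -13.15   0.     0.     0.  ]
[531.2 187.  130.5] [ 36.8   -6.92 -10.81 -19.86  -3.03 -17.58]
[531.2 187.   30.5] [ 36.81  -3.5   -1.41 -19.86  -3.03 -17.58]
[514.6 184.2  24.3] [ 36.3   -4.8   -0.28 -19.86  -3.03 -17.58]
[506.1 182.8   8.2] [ 3.604e+01 -5.010e+00  1.510e+00 -2.000e-02 -6.010e+00 -1.670e+01]
[531.2 187.  180.5] [ 36.79  -8.63 -15.51 -19.86  -3.03 -17.58]
```

Emit:
{"name": "move_arm", "arguments": {
  "targets": [
    [0,-0.17,-0.5,0,0,0,255],
    [0,-0.5,-1.5,0,0,0,255],
    [0,-1.2,-3.3,0,0,0,255],
    [0,-2.4,-6.6,0,0,0,255],
    [0,-3.8,-10.3,0,0,0,255],
    [0,-4.8,-13.2,0,0,0,255],
    [4,-5.2,-13.6,-2,-0.3,-2,255],
    [9,-5.7,-14,-4.5,-0.7,-4.3,255],
    [14,-6.2,-14.3,-7,-1.1,-6.6,255],
    [19,-6.8,-14.6,-9.5,-1.5,-9,255],
    [24,-7.3,-14.9,-12.5,-1.9,-11.4,255],
    [29,-7.8,-15.2,-15.5,-2.4,-14,255],
    [34,-8.3,-15.3,-18.5,-2.8,-16.5,255],
    [36.8,-8.4,-14.5,-19.9,-3,-17.6,255],
    [36.8,-6.9,-10.8,-19.9,-3,-17.6,255],
    [36.8,-6.9,-10.8,-19.9,-3,-17.6,255],
    [36.8,-6.9,-10.8,-19.9,-3,-17.6,255]
  ]
}}

```text
clock: 20.25
position: [531.9, 186.9, 131.8]
ee_rot: [0.646, 0.764, 0.001, 0.0]
contact_force: [0.8, -0.4, -0.2]
gripper_width: 59.3
```

```bash
python3 - <<'E'
from h import *
T=tool(); p,d=arm.get_image("wrist"); cv2.imwrite("pics/w10.png",p); np.save("pics/w10.npy",d); np.save("pics/w10T.npy",T)
s=arm.read_state(); print(T.round(3),s["joints"].round(3),s["gripper_width"])
for a in((20,4,2,18,100),(20,4,2,18,0),(20,4,2),(0,4,.5)):
    P,Q=ins(*a); print(P.round(1),rel(T,P,Q))
m=arm.camera_params("wrist")["mount"];K=arm.camera_params("wrist")["mtx"]
for r in range(130,260,6):
    X=np.linalg.solve(K,[256,r,1.])*d[r,256]; print(r,p[r,256],(m@np.r_[X,1])[:3].round(1))
E
```

```text
[[-1.66000e-01  9.86000e-01  2.00000e-03  5.31874e+02]
 [ 9.86000e-01  1.66000e-01  1.00000e-03  1.86923e+02]
 [ 1.00000e-03  2.00000e-03 -1.00000e+00  1.31813e+02]
 [ 0.00000e+00  0.00000e+00  0.00000e+00  1.00000e+00]] [ 0.625  0.372 -0.283 -0.    -0.913 -2.029] 58.85369647186644
[531.2 187.  130.5] [ 0.02 -0.06  0.13  0.1  -0.06  0.  ]
[531.2 187.   30.5] [ 1.000e-02 -8.000e-02  1.013e+01  1.000e-01 -6.000e-02  0.000e+00]
[514.6 184.2  24.3] [ 1.000e-02 -1.770e+00  1.075e+01  1.000e-01 -6.000e-02  0.000e+00]
[506.1 182.8   8.2] [ 0.000e+00 -2.630e+00  1.236e+01  2.010e+01 -6.000e-02  1.000e-02]
130 [180 121  70] [  1.8 -58.4  81.1]
136 [187 127  73] [  2.  -50.1 118.7]
142 [165 109  63] [  2.  -45.  116.9]
148 [164 108  62] [  2.  -39.6 117.5]
154 [167 110  65] [  2.  -34.5 115.6]
160 [164 110  63] [  2.  -28.7 117.5]
166 [166 111  65] [  2.  -23.1 117.5]
172 [141 128 146] [  2.  -17.6 117.2]
178 [148 199 240] [  1.3 -45.4 -16. ]
184 [ 82 128 175] [  1.3 -43.  -17.5]
190 [ 74 120 170] [  1.2 -40.9 -19.7]
196 [ 73 119 169] [  1.3 -38.  -19.3]
202 [ 75 121 171] [  1.2 -35.9 -21.6]
208 [ 74 120 170] [  1.2 -32.9 -20.9]
214 [ 74 121 170] [  1.2 -30.8 -22.9]
220 [ 74 121 170] [  1.2 -28.  -23. ]
226 [ 73 120 169] [  1.2 -25.8 -24.6]
232 [ 74 121 170] [  1.2 -22.9 -24.5]
238 [ 74 121 171] [  1.2 -20.4 -25.3]
244 [ 73 121 170] [  1.2 -18.2 -26.9]
250 [ 74 121 170] [  1.2 -15.9 -28.2]
256 [ 95 154 207] [  1.2 -12.7 -27.6]
```

View pics/w10.png

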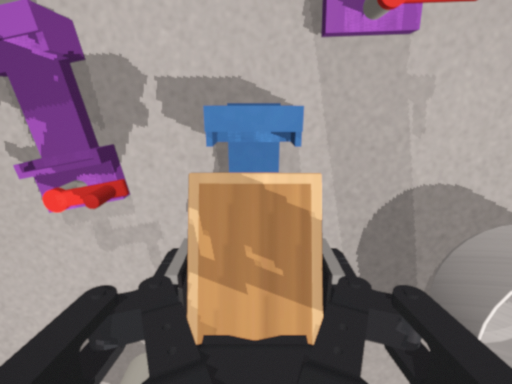

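```bash
python3 - <<'E'
from h import *
T=np.load("pics/w10T.npy"); d=np.load("pics/w10.npy"); p=cv2.imread("pics/w10.png"); m=arm.camera_params("wrist")["mount"];K=arm.camera_params("wrist")["mtx"]
bl=(p[...,0].astype(int)-p[...,2]>50)
pa=(p[...,2].astype(int)-p[...,0]>60)
M=T@m
for r in(110,116,122,128,150,155,160,165,168):
    c=np.where(bl[r,190:320])[0]+190
    z=16 if r>145 else 50
    a,b=[onz((u,r),z,M,K) for u in(c[0]-.5,c[-1]+.5)]
    t=[(T[:3,:3].T@(q-T[:3,3])).round(1)[:2] for q in(a,b)]; print(r,c[0],c[-1],t,((t[0]+t[1])/2)[0],(t[1]-t[0])[0])
for r in(176,180,190,200,220,240):
    c=np.where(pa[r,170:340])[0]+170
    dd=d[r,256]; X=[(m@np.r_[np.linalg.solve(K,[u,r,1.])*dd,1])[0].round(1) for u in(c[0]-.5,c[-1]+.5)]
    print(r,c[0],c[-1],X,np.mean(X))
E
```

```text
110 204 303 [array([-37.3, -73. ]), array([ 37.1, -72.9])] -0.09999999999999787 74.4
116 204 302 [array([-37.6, -68.7]), array([ 36.6, -68.6])] -0.5 74.2
122 204 302 [array([-37.8, -64.3]), array([ 36.8, -64.2])] -0.5 74.6
128 204 302 [array([-38. , -59.9]), array([ 37. , -59.8])] -0.5 75.0
150 228 278 [array([-23.5, -38.1]), array([ 22.1, -38. ])] -0.6999999999999993 45.6
155 228 278 [array([-23.7, -33.6]), array([ 22.2, -33.5])] -0.75 45.9
160 229 278 [array([-22.9, -29. ]), array([ 22.3, -29. ])] -0.29999999999999893 45.2
165 229 278 [array([-23. , -24.4]), array([ 22.4, -24.4])] -0.3000000000000007 45.4
168 229 278 [array([-23.1, -21.7]), array([ 22.5, -21.6])] -0.3000000000000007 45.6
176 189 321 [np.float64(-28.8), np.float64(30.4)] 0.7999999999999989
180 189 321 [np.float64(-29.0), np.float64(30.6)] 0.8000000000000007
190 189 321 [np.float64(-28.5), np.float64(30.1)] 0.8000000000000007
200 188 321 [np.float64(-29.2), np.float64(30.3)] 0.5500000000000007
220 188 321 [np.float64(-29.1), np.float64(30.3)] 0.5999999999999996
240 188 321 [np.float64(-28.9), np.float64(30.1)] 0.6000000000000014
```

Emit:
{"name": "move_arm", "arguments": {
  "targets": [
    [-0.03,-0.05,3,0,0,0,255],
    [-0.07,-0.1,6,0,0,0,255],
    [-0.07,-0.1,8,0,0,0,255],
    [-0.07,-0.1,9.4,0,0,0,255],
    [-0.07,-0.1,10,0,0,0,255],
    [-0.07,-0.1,10,0,0,0,255],
    [-0.07,-0.1,10,0,0,0,255]
  ]
}}

```text
clock: 21.18
position: [530.8, 186.6, 31.0]
ee_rot: [0.646, 0.764, 0.001, -0.0]
contact_force: [0.5, 0.8, -1.6]
gripper_width: 59.2
```

```bash
python3 - <<'E'
from h import *
T=tool(); p,d=arm.get_image("wrist"); cv2.imwrite("pics/w11.png",p)
s=arm.read_state(); print(T.round(3),s["joints"].round(3),s["contact_force"])
for a in((20,4,2,18,0),(20,3.5,2),(0,4,.5)):
    P,Q=ins(*a); print(P.round(1),rel(T,P,Q))
p,d=arm.get_image("scene"); cv2.imwrite("pics/s11.png",cv2.resize(p[150:260,240:380],(800,628))[:600])
E
```

```text
[[-1.66000e-01  9.86000e-01  1.00000e-03  5.30827e+02]
 [ 9.86000e-01  1.66000e-01  2.00000e-03  1.86564e+02]
 [ 2.00000e-03  1.00000e-03 -1.00000e+00  3.09910e+01]
 [ 0.00000e+00  0.00000e+00  0.00000e+00  1.00000e+00]] [ 6.260e-01  5.030e-01 -3.830e-01 -1.000e-03 -6.830e-01 -2.029e+00] [ 0.72072181  1.01810353 -2.37641599]
[531.2 187.   30.5] [ 0.03  0.05  0.05  0.08 -0.09  0.01]
[514.1 184.1  24.3] [ 0.03 -1.69  0.66  0.08 -0.09  0.01]
[506.1 182.8   8.2] [ 0.03 -2.5   2.28 20.08 -0.09  0.03]
```

View pics/w11.png

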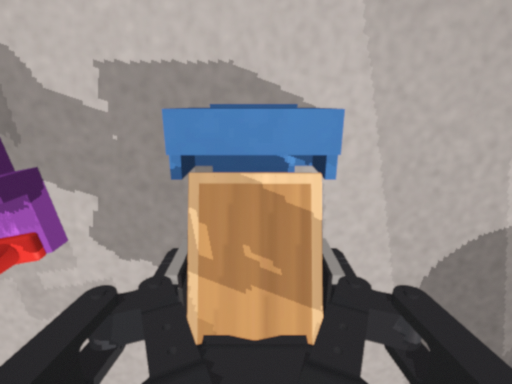

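View pics/s11.png

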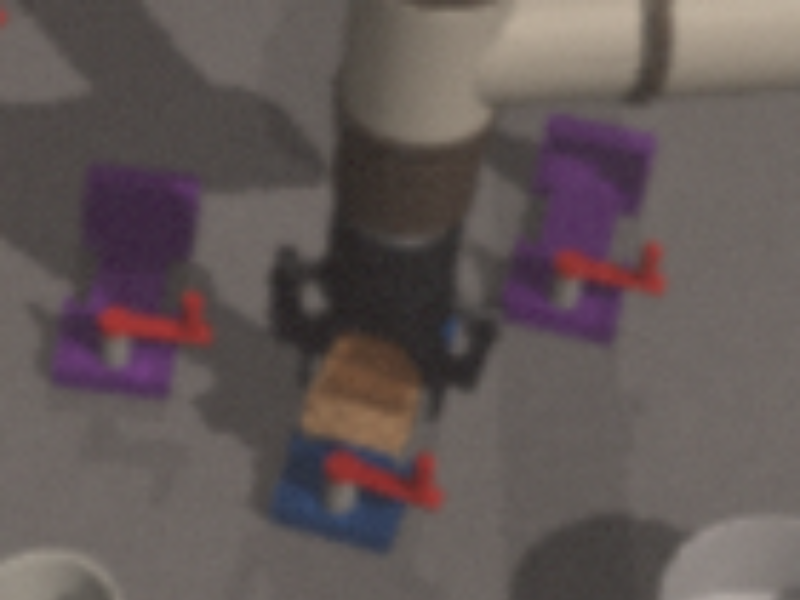

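Emit:
{"name": "move_arm", "arguments": {
  "targets": [
    [-0.05,-0.5,0.18,0,0,0,255],
    [-0.05,-1,0.36,0,0,0,255],
    [-0.05,-1.35,0.5,0,0,0,255],
    [-0.05,-1.7,0.63,0,0,0,255],
    [-0.05,-1.7,0.63,0,0,0,255],
    [-0.05,-1.7,0.63,0,0,0,255]
  ]
}}

```text
clock: 22.02
position: [513.7, 183.0, 23.9]
ee_rot: [0.646, 0.764, 0.0, -0.0]
contact_force: [0.2, -0.2, -1.4]
gripper_width: 59.1
```

```bash
python3 - <<'E'
from h import *
T=tool(); p,d=arm.get_image("wrist"); cv2.imwrite("pics/w12.png",p)
s=arm.read_state(); print(T.round(3),s["joints"].round(3),s["contact_force"],s["wrist_torque"])
for a in((20,3.5,2),(15,3.5,1.5),(10,3,1.5),(5,3.5,1),(0,4,.5)):
    P,Q=ins(*a); print(P.round(1),rel(T,P,Q))
E
```

```text
[[-1.66000e-01  9.86000e-01 -0.00000e+00  5.13701e+02]
 [ 9.86000e-01  1.66000e-01  1.00000e-03  1.83015e+02]
 [ 1.00000e-03  0.00000e+00 -1.00000e+00  2.38670e+01]
 [ 0.00000e+00  0.00000e+00  0.00000e+00  1.00000e+00]] [ 6.390e-01  4.930e-01 -4.310e-01 -1.000e-03 -6.460e-01 -2.042e+00] [ 0.08408173  0.57934822 -1.31403609] [-0.03092254 -0.02905462 -0.00015021]
[514.1 184.1  24.3] [ 0.1   0.05 -0.05  0.   -0.05  0.01]
[512.5 183.8  20.2] [ 0.1  -0.11  0.37  5.   -0.05  0.01]
[510.  183.4  16.5] [ 0.1  -0.35  0.74 10.   -0.05  0.01]
[508.2 183.1  12.3] [ 0.1  -0.54  1.15 15.   -0.05  0.02]
[506.1 182.8   8.2] [ 0.1  -0.75  1.57 20.   -0.05  0.02]
```

View pics/w12.png

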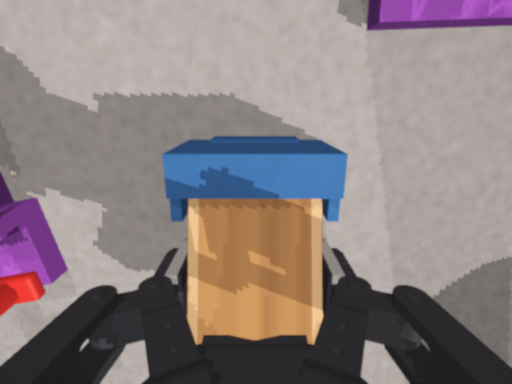

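Emit:
{"name": "move_arm", "arguments": {
  "targets": [
    [0.02,-0.07,0.2,2.5,0,0,255],
    [0.02,-0.12,0.37,5,0,0,255],
    [0.02,-0.25,0.55,7.5,0,0,255],
    [0.02,-0.37,0.74,10,0,0,255],
    [0.02,-0.37,0.74,10,0,0,255],
    [0.02,-0.37,0.74,10,0,0,255]
  ]
}}

```text
clock: 22.82
position: [509.7, 182.4, 16.4]
ee_rot: [0.643, 0.761, -0.066, -0.057]
contact_force: [0.0, -0.4, -0.4]
gripper_width: 58.9
```

```bash
python3 - <<'E'
from h import *
T=tool(); p,d=arm.get_image("wrist"); cv2.imwrite("pics/w13.png",p)
s=arm.read_state(); print(T.round(3),s["joints"].round(3),s["contact_force"],s["wrist_torque"])
for a in((10,3,1.5),(5,3.2,1),(0,4,.5)):
    P,Q=ins(*a); print(P.round(1),rel(T,P,Q))
p,d=arm.get_image("scene"); cv2.imwrite("pics/s13.png",cv2.resize(p[150:260,240:380],(800,628))[:600])
E
```

```text
[[-1.66000e-01  9.71000e-01 -1.71000e-01  5.09717e+02]
 [ 9.86000e-01  1.63000e-01 -2.80000e-02  1.82381e+02]
 [ 1.00000e-03 -1.74000e-01 -9.85000e-01  1.63530e+01]
 [ 0.00000e+00  0.00000e+00  0.00000e+00  1.00000e+00]] [ 0.6    0.568 -0.283 -0.096 -0.88  -1.937] [ 0.0144882  -0.27018145 -0.81429818] [ 0.1419436  -0.33983214 -0.00806279]
[510.  183.4  16.5] [ 0.1   0.05 -0.02  0.01 -0.05  0.  ]
[508.  183.1  12.3] [ 0.1  -0.09  0.42  5.01 -0.05  0.  ]
[506.1 182.8   8.2] [ 1.000e-01 -2.000e-01  8.600e-01  1.001e+01 -5.000e-02  1.000e-02]
```

View pics/s13.png

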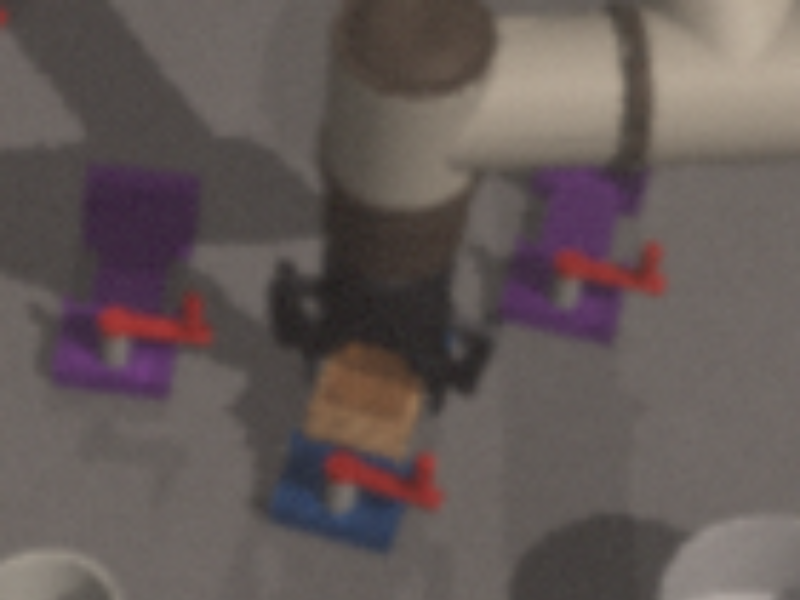

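Emit:
{"name": "move_arm", "arguments": {
  "targets": [
    [0.02,-0.02,0.2,2.5,0,0,255],
    [0.02,-0.1,0.42,5,0,0,255],
    [0.02,-0.1,0.42,5,0,0,255],
    [0.02,-0.1,0.42,5,0,0,255]
  ]
}}

```text
clock: 23.42
position: [507.8, 182.3, 12.6]
ee_rot: [0.64, 0.757, -0.099, -0.085]
contact_force: [0.1, -0.1, 0.8]
gripper_width: 59.4
```

```bash
python3 - <<'E'
from h import *
T=tool()
s=arm.read_state(); print(T[:3,3],s["contact_force"],s["wrist_torque"])
for a in((5,3.2,1),(0,4,.5)):
    P,Q=ins(*a); print(P.round(1),rel(T,P,Q))
E
```

```text
[507.82781449 182.29880012  12.55386336] [ 0.11199648 -0.13797571  0.75154019] [ 0.07193314 -0.51952429 -0.05596033]
[508.  183.1  12.3] [ 0.07  0.03  0.02  0.02 -0.04  0.02]
[506.1 182.8   8.2] [ 0.07 -0.04  0.46  5.02 -0.04  0.02]
```

Emit:
{"name": "move_arm", "arguments": {
  "targets": [
    [0.02,0,0.22,2.5,0,0,255],
    [0.02,-0.03,0.44,5,0,0,255],
    [0.02,-0.03,0.44,5,0,0,255],
    [0.02,-0.03,0.44,5,0,0,255]
  ]
}}

```text
clock: 23.92
position: [506.4, 182.3, 8.5]
ee_rot: [0.636, 0.752, -0.132, -0.112]
contact_force: [-0.0, -0.7, -1.6]
gripper_width: 59.2
```

```bash
python3 - <<'E'
from h import *
T=tool(); p,d=arm.get_image("wrist"); cv2.imwrite("pics/w14.png",p)
s=arm.read_state(); print(T.round(3),s["contact_force"],s["wrist_torque"])
for a in((0,4,.5),(0,4,0)):
    P,Q=ins(*a); print(P.round(1),rel(T,P,Q))
p,d=arm.get_image("scene"); cv2.imwrite("pics/s14.png",cv2.resize(p[150:260,240:380],(800,628))[:600])
E
```

```text
[[-1.66000e-01  9.27000e-01 -3.37000e-01  5.06377e+02]
 [ 9.86000e-01  1.56000e-01 -5.60000e-02  1.82295e+02]
 [ 1.00000e-03 -3.42000e-01 -9.40000e-01  8.45900e+00]
 [ 0.00000e+00  0.00000e+00  0.00000e+00  1.00000e+00]] [-1.09243628 -0.10188947 -0.90151122] [ 0.06633917 -0.77650841 -0.02560518]
[506.1 182.8   8.2] [ 0.05 -0.01  0.03  0.03 -0.04  0.02]
[506.1 182.8   7.7] [ 0.05  0.01  0.08  0.03 -0.04  0.02]
```

View pics/w14.png

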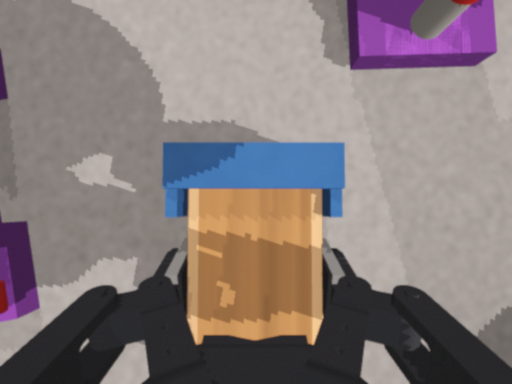

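View pics/s14.png

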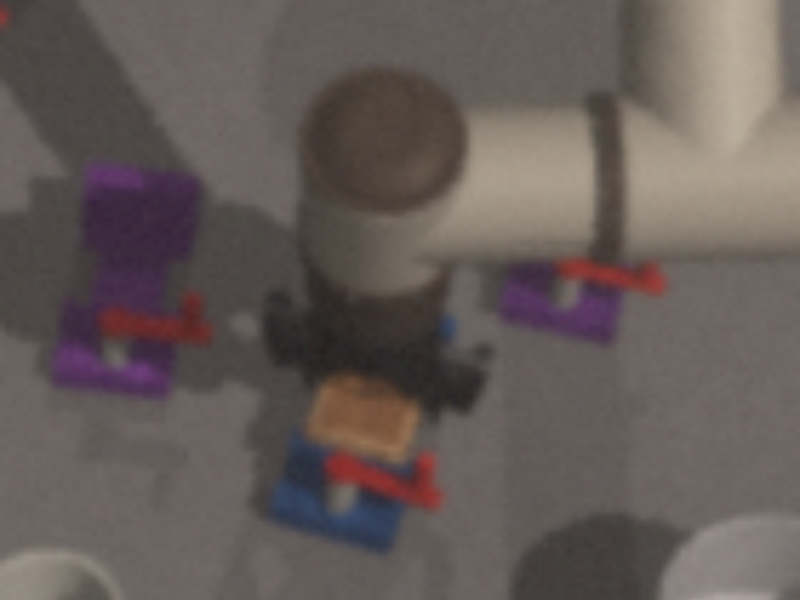

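Emit:
{"name": "move_arm", "arguments": {
  "targets": [
    [0.02,0.02,0.05,0,0,0,255],
    [0.02,0.03,0.1,0,0,0,255],
    [0.02,0.03,0.1,0,0,0,255]
  ]
}}

```text
clock: 24.4
position: [506.6, 182.6, 7.7]
ee_rot: [0.636, 0.752, -0.132, -0.113]
contact_force: [-0.9, 0.7, 2.7]
gripper_width: 59.1
```

Emit:
{"name": "move_arm", "arguments": {
  "targets": [
    [0,0,0,0,0,0,70],
    [0,0,0,0,0,0,50],
    [0,0,0,0,0,0,25],
    [0,0,0,0,0,0,0],
    [0,0,0,0,0,0,0],
    [0,-0.7,-1.9,0,0,0,0],
    [0,-1.7,-4.7,0,0,0,0],
    [0,-3.1,-8.5,-5,0,0,0],
    [0,-4.5,-12,-12,0,0,0],
    [0,-5.5,-13,-20,0,0,0],
    [0,-5.5,-13,-20,0,0,0],
    [0,-5.5,-13,-20,0,0,0]
  ]
}}

```text
clock: 25.9
position: [499.7, 181.5, 148.4]
ee_rot: [0.646, 0.764, 0.0, -0.001]
contact_force: [0.5, 0.0, -0.2]
gripper_width: 85.6
```

```bash
python3 - <<'E'
from h import *
T=tool(); p,d=arm.get_image("wrist"); cv2.imwrite("pics/w15.png",p); np.save("pics/w15.npy",d); np.save("pics/w15T.npy",T)
s=arm.read_state(); print(T.round(3),s["contact_force"],s["joints"].round(3))
cv2.imwrite("pics/w15c.png",cv2.resize(p[60:260,160:360],(600,600),interpolation=cv2.INTER_CUBIC))
E
```

```text
[[-1.66000e-01  9.86000e-01 -0.00000e+00  4.99693e+02]
 [ 9.86000e-01  1.66000e-01  1.00000e-03  1.81482e+02]
 [ 1.00000e-03 -0.00000e+00 -1.00000e+00  1.48424e+02]
 [ 0.00000e+00  0.00000e+00  0.00000e+00  1.00000e+00]] [-0.06205933  0.04579693 -0.63142886] [ 6.530e-01  3.060e-01 -3.380e-01 -1.000e-03 -9.270e-01 -2.056e+00]
```

View pics/w15.png

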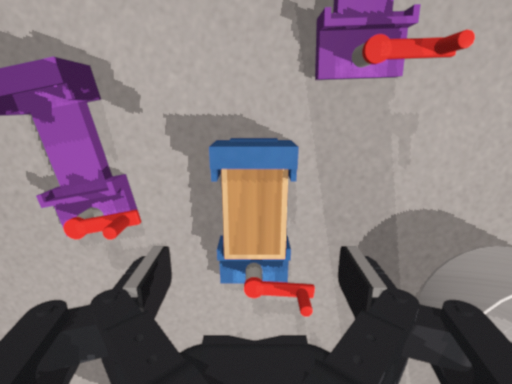

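View pics/w15c.png

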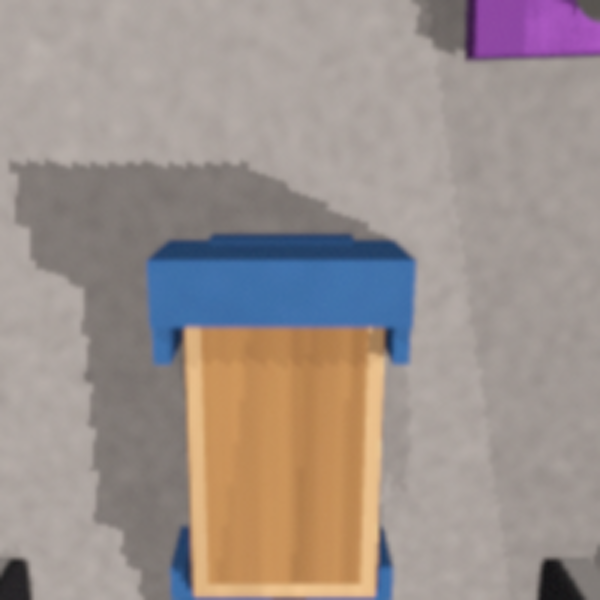

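```bash
python3 - <<'E'
from h import *
d=np.load("pics/w15.npy"); T=np.load("pics/w15T.npy"); p=cv2.imread("pics/w15.png"); M,K=c2w("wrist",T)
m,mz,w=rectfit(p,d,M,K,(215,165,295,262),(5,60,60),(30,255,255),20,70,38)
e=np.array([np.cos(CY),np.sin(CY)]); f=np.array([-e[1],e[0]])
q=w[mz]; x=(q[:,:2]-C0)@e; y=(q[:,:2]-C0)@f
A=np.c_[x,y,np.ones_like(x)]; print(np.linalg.lstsq(A,q[:,2],rcond=None)[0], np.percentile(x,[.5,99.5]),np.percentile(y,[.5,99.5]))
cv2.imwrite("pics/w15d.png",cv2.resize(p[225:320,205:330],(790,600),interpolation=cv2.INTER_CUBIC))
def cad(X): return C0[0]+e[0]*X[0]+f[0]*X[1],C0[1]+e[1]*X[0]+f[1]*X[1]
for uv in((305.5,308),): 
    P=onz(uv,79,M,K); print("peg caddy", (P[:2]-C0)@e,(P[:2]-C0)@f)
P=onz((253.5,289),51,M,K); print("pivot", (P[:2]-C0)@e,(P[:2]-C0)@f)
E
```

```text
[ 1.29490663e-05 -9.07307505e-04  3.87764608e+01] [-36.43529604  52.03916905] [-29.16270336  30.06800275]
peg caddy 78.21975125312139 45.15752793368273
pivot 78.75048859780799 -0.49393642451438396
```

View pics/w15d.png

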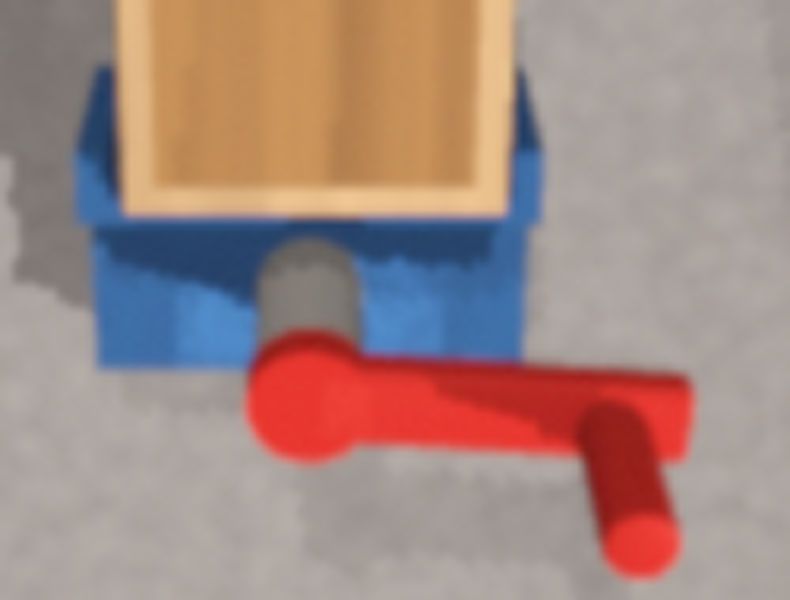

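```bash
cat >> h.py <<'E'
def kp(a,z,da=None):
    e=np.array([np.cos(CY),np.sin(CY)]); f=np.array([-e[1],e[0]])
    P=C0+e*(80-47*np.sin(a))+f*(47*np.cos(a))
    return np.r_[P,z],Rdown(CY+np.pi+(a if da is None else da))
E
python3 - <<'E'
from h import *
T=tool(); P,Q=kp(-.03,130); print(P,rel(T,P,Q))
E
```

```text
[587.18736755 244.03433552 130.        ] [ 4.720e+00  9.630e+00  1.800e+00  1.000e-02 -7.000e-02 -8.829e+01]
```

Emit:
{"name": "move_arm", "arguments": {
  "targets": [
    [0.5,1,0,0,0,-8,60],
    [1,2,0,0,0,-18,120],
    [1.5,3,0,0,0,-28,165],
    [2,4,0,0,0,-38,165],
    [2.5,5.2,0,0,0,-48,165],
    [3,6.4,0,0,0,-58,165],
    [3.6,7.6,0.5,0,0,-68,165],
    [4.2,8.7,1,0,0,-78,165],
    [4.7,9.6,1.8,0,0,-88,165],
    [4.7,9.6,1.8,0,0,-88,165],
    [4.7,9.6,1.8,0,0,-88,165]
  ]
}}

```text
clock: 27.32
position: [586.6, 243.3, 129.5]
ee_rot: [-0.064, 0.998, 0.0, -0.001]
contact_force: [-0.3, -1.1, 0.1]
gripper_width: 30.3
```

```bash
python3 - <<'E'
from h import *
T=tool(); p,d=arm.get_image("wrist"); cv2.imwrite("pics/w16.png",p)
s=arm.read_state(); print(T.round(3),s["joints"].round(3),s["gripper_width"]); M,K=c2w("wrist",T)
for z in (56,):
    P,Q=kp(-.03,z); print(P,rel(T,P,Q)); print(proj(np.r_[P[:2],79],M,K))
E
```

```text
[[-9.92000e-01 -1.29000e-01 -2.00000e-03  5.86554e+02]
 [-1.29000e-01  9.92000e-01  0.00000e+00  2.43299e+02]
 [ 2.00000e-03  0.00000e+00 -1.00000e+00  1.29465e+02]
 [ 0.00000e+00  0.00000e+00  0.00000e+00  1.00000e+00]] [ 0.647  0.484 -0.1   -0.001 -0.987 -0.517] 29.90494341953676
[587.18736755 244.03433552  56.        ] [-0.08  0.06  7.35  0.01 -0.09 -0.45]
[252.50246402 216.26366734]
```

View pics/w16.png

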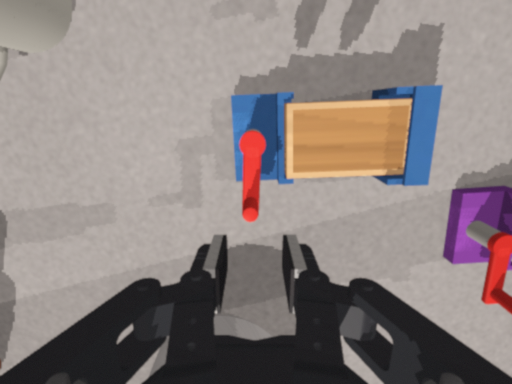

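Emit:
{"name": "move_arm", "arguments": {
  "targets": [
    [-0.05,0.02,2,0,0,0,165],
    [-0.15,0.05,4,0,0,0,165],
    [-0.15,0.05,5.5,0,0,0,165],
    [-0.15,0.05,6.7,0,0,0,165],
    [-0.15,0.05,7.3,0,0,0,165],
    [-0.15,0.05,7.3,0,0,0,190],
    [-0.15,0.05,7.3,0,0,0,190]
  ]
}}

```text
clock: 28.25
position: [588.2, 244.5, 57.9]
ee_rot: [-0.066, 0.998, 0.001, 0.0]
contact_force: [-0.3, -0.0, -0.3]
gripper_width: 21.8
```

```bash
python3 - <<'E'
from h import *
T=tool(); p,d=arm.get_image("wrist"); cv2.imwrite("pics/w17.png",p)
s=arm.read_state(); print(T[:3,3],s["contact_force"],s["gripper_width"])
for a in np.radians([0,6,12,18,24,30,36,42,48,54,60,66,72,78,84,90,94,97]):
    P,Q=kp(a,56.5); print(np.degrees(a).round(),rel(T,P,Q))
E
```

```text
[588.18397844 244.53509618  57.86241025] [ 0.08738855  0.36080254 -0.2081264 ] 21.849187384046505
0.0 [ 0.25 -0.04  0.14  0.08  0.05 -1.99]
6.0 [ 0.74 -0.08  0.14  0.07  0.06 -7.99]
12.0 [  1.22  -0.18   0.13   0.07   0.06 -13.99]
18.0 [  1.69  -0.32   0.13   0.07   0.07 -19.99]
24.0 [  2.14  -0.51   0.13   0.06   0.07 -25.99]
30.0 [  2.57  -0.75   0.13   0.06   0.07 -31.99]
36.0 [  2.98  -1.03   0.13   0.06   0.08 -37.99]
42.0 [  3.35  -1.36   0.13   0.05   0.08 -43.99]
48.0 [  3.68  -1.72   0.13   0.05   0.08 -49.99]
54.0 [ 3.980e+00 -2.110e+00  1.300e-01  5.000e-02  9.000e-02 -5.599e+01]
60.0 [ 4.230e+00 -2.530e+00  1.300e-01  4.000e-02  9.000e-02 -6.199e+01]
66.0 [ 4.440e+00 -2.980e+00  1.300e-01  4.000e-02  9.000e-02 -6.799e+01]
72.0 [ 4.600e+00 -3.440e+00  1.300e-01  3.000e-02  1.000e-01 -7.399e+01]
78.0 [ 4.710e+00 -3.920e+00  1.300e-01  3.000e-02  1.000e-01 -7.999e+01]
84.0 [ 4.770e+00 -4.410e+00  1.300e-01  2.000e-02  1.000e-01 -8.599e+01]
90.0 [ 4.780e+00 -4.900e+00  1.300e-01  2.000e-02  1.000e-01 -9.199e+01]
94.0 [ 4.760e+00 -5.230e+00  1.200e-01  1.000e-02  1.100e-01 -9.599e+01]
97.0 [ 4.730e+00 -5.470e+00  1.200e-01  1.000e-02  1.100e-01 -9.899e+01]
```

View pics/w17.png

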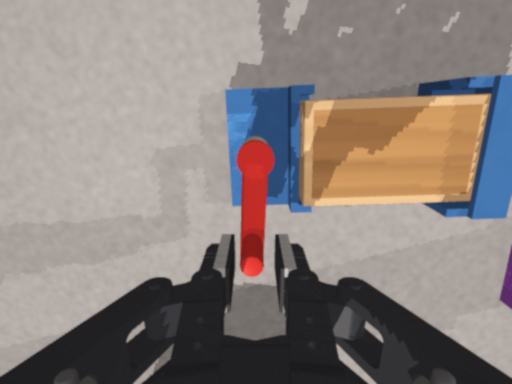

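Emit:
{"name": "move_arm", "arguments": {
  "targets": [
    [0.3,0,0.05,0,0,-2,190],
    [0.75,-0.1,0.05,0,0,-8,190],
    [1.2,-0.2,0.05,0,0,-14,190],
    [1.7,-0.3,0.05,0,0,-20,190],
    [2.15,-0.5,0.05,0,0,-26,190],
    [2.55,-0.75,0.05,0,0,-32,190],
    [3,-1.05,0.05,0,0,-38,190],
    [3.35,-1.35,0.05,0,0,-44,190],
    [3.7,-1.7,0.05,0,0,-50,190],
    [4,-2.1,0.05,0,0,-56,190],
    [4.25,-2.55,0.05,0,0,-62,190],
    [4.45,-3,0.05,0,0,-68,190],
    [4.6,-3.45,0.05,0,0,-74,190],
    [4.7,-3.9,0.05,0,0,-80,190],
    [4.75,-4.4,0.05,0,0,-86,190],
    [4.75,-4.9,0.05,0,0,-91,190],
    [4.75,-4.9,0.05,0,0,-91,190]
  ]
}}

```text
clock: 30.42
position: [547.1, 189.4, 57.0]
ee_rot: [0.758, -0.653, -0.0, -0.0]
contact_force: [-0.3, 0.4, 0.3]
gripper_width: 21.8
```

```bash
python3 - <<'E'
from h import *
T=tool(); p,d=arm.get_image("wrist"); cv2.imwrite("pics/w18.png",p)
s=arm.read_state(); print(T.round(3),s["contact_force"],s["gripper_width"])
for a in np.radians([90,94,97,100]):
    P,Q=kp(a,56.5,np.pi/2); print(np.degrees(a).round(),rel(T,P,Q))
E
```

```text
[[ 1.48000e-01 -9.89000e-01  0.00000e+00  5.47070e+02]
 [-9.89000e-01 -1.48000e-01  1.00000e-03  1.89374e+02]
 [-1.00000e-03 -0.00000e+00 -1.00000e+00  5.70140e+01]
 [ 0.00000e+00  0.00000e+00  0.00000e+00  1.00000e+00]] [ 0.18653095 -0.9252971   0.25485382] 21.766166935352864
90.0 [-0.03 -0.02  0.05 -0.01  0.06 -1.03]
94.0 [ 0.3  -0.04  0.05 -0.01  0.06 -1.03]
97.0 [ 0.54 -0.07  0.05 -0.01  0.06 -1.03]
100.0 [ 0.79 -0.11  0.05 -0.01  0.06 -1.03]
```

View pics/w18.png

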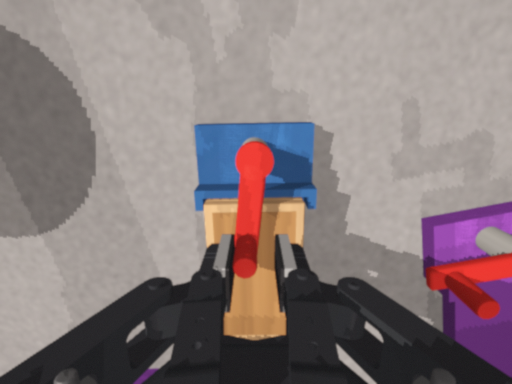

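Emit:
{"name": "move_arm", "arguments": {
  "targets": [
    [0.15,0,0,0,0,-1,190],
    [0.3,0,0,0,0,-1,190],
    [0.45,0,0,0,0,-1,190],
    [0.55,0,0,0,0,-1,190],
    [0.55,0,0,0,0,-1,190]
  ]
}}

```text
clock: 31.1
position: [547.9, 183.9, 56.6]
ee_rot: [0.763, -0.646, -0.0, -0.0]
contact_force: [-1.1, -0.1, 0.2]
gripper_width: 21.5
```

Emit:
{"name": "move_arm", "arguments": {
  "targets": [
    [0.1,0,0,0,0,0,190],
    [0.2,0,0,0,0,0,190],
    [0.2,0,0,0,0,0,190]
  ]
}}

```text
clock: 31.48
position: [548.1, 183.5, 56.6]
ee_rot: [0.764, -0.646, -0.001, -0.001]
contact_force: [-2.7, 6.2, -0.1]
gripper_width: 21.5
```

```bash
python3 - <<'E'
from h import *
T=tool(); p,d=arm.get_image("wrist"); cv2.imwrite("pics/w19.png",p)
s=arm.read_state(); print(T.round(3),s["contact_force"])
E
```

```text
[[ 1.66000e-01 -9.86000e-01  0.00000e+00  5.48084e+02]
 [-9.86000e-01 -1.66000e-01  3.00000e-03  1.83454e+02]
 [-3.00000e-03 -1.00000e-03 -1.00000e+00  5.66400e+01]
 [ 0.00000e+00  0.00000e+00  0.00000e+00  1.00000e+00]] [-2.57633353  5.49752135  0.53115687]
```

View pics/w19.png

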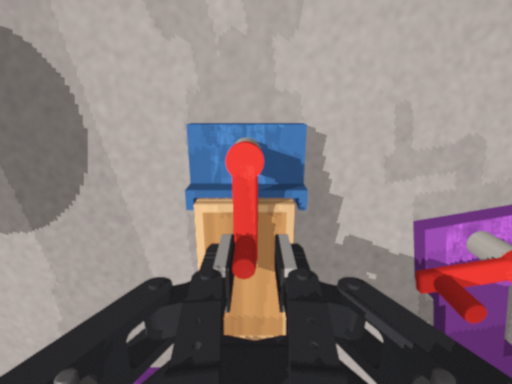

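Emit:
{"name": "move_arm", "arguments": {
  "targets": [
    [0.1,0,0,0,0,0,190],
    [0.1,0,0,0,0,0,190]
  ]
}}

```text
clock: 31.78
position: [548.1, 183.3, 56.6]
ee_rot: [0.764, -0.646, -0.001, -0.002]
contact_force: [-4.5, 8.4, -0.6]
gripper_width: 22.0
```

Emit:
{"name": "move_arm", "arguments": {
  "targets": [
    [-0.2,0,0,0,0,0,190],
    [-0.45,0,0,0,0,0,190],
    [-0.45,0,0,0,0,0,180],
    [-0.45,0,0,0,0,0,165],
    [-0.45,0,-1.5,0,0,0,165],
    [-0.45,0,-4,0,0,0,165],
    [-0.45,0,-8,0,0,0,165],
    [-0.45,2,-12,0,0,0,165],
    [-0.45,5,-15,0,0,0,165],
    [-0.45,5,-15,0,0,0,165],
    [-0.45,5,-15,0,0,0,165]
  ]
}}

```text
clock: 33.15
position: [498.5, 177.0, 207.1]
ee_rot: [0.763, -0.646, -0.0, -0.001]
contact_force: [-0.2, 0.3, 0.5]
gripper_width: 30.3
```

```bash
python3 - <<'E'
from h import *
T=tool(); p,d=arm.get_image("wrist"); cv2.imwrite("pics/w20.png",p); s=arm.read_state(); print(T[:3,3],s["clock"]); M,K=c2w("wrist",T); np.save("pics/w20T.npy",T); np.save("pics/w20.npy",d)
print(arm.tip_of("keeper_peg","wrist")[:2],[proj(np.r_[kp(a,79)[0]],M,K).round(1) for a in(1.4,1.5,1.57)])
for n in("scene","top"):
    q,_=arm.get_image(n); cv2.imwrite(f"pics/{n}20.png",q)
E
```

```text
[498.47647231 177.04599359 207.05020828] 33.2
[{'uv': [366.5, 160.7], 'score': 0.69}, {'uv': [251.4, 130.8], 'score': 0.6}] [array([241.8, 133. ]), array([246.9, 133.6]), array([250.4, 133.7])]
```

View pics/w20.png

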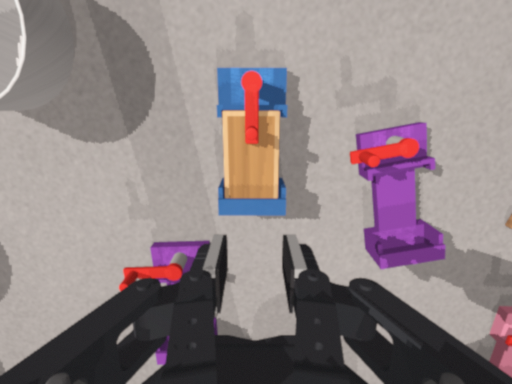

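View pics/scene20.png

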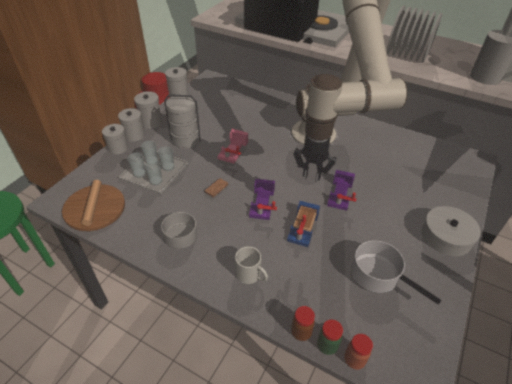

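```bash
python3 - <<'E'
from h import *
d=np.load("pics/w20.npy"); T=np.load("pics/w20T.npy"); p=cv2.imread("pics/w20.png"); M,K=c2w("wrist",T)
m,mz,w=rectfit(p,d,M,K,(218,108,286,202),(8,60,60),(30,255,255),20,44,38)
e=np.array([np.cos(CY),np.sin(CY)]); f=np.array([-e[1],e[0]]); q=w[mz]; x=(q[:,:2]-C0)@e; y=(q[:,:2]-C0)@f
print(np.linalg.lstsq(np.c_[x,y,np.ones_like(x)],q[:,2],rcond=None)[0],np.percentile(x,[1,99]),np.percentile(y,[1,99]))
print(arm.job_done(),arm.read_state()["clock"])
E
```

```text
[-2.36035935e-05 -4.18863460e-03  3.86290321e+01] [-41.01333808  51.4124878 ] [-29.03948502  29.78226782]
the job is handed in; nothing more can be done
the job is handed in; nothing more can be done
```

The pile of three coasters is lying flat in the blue caddy with its end under the hood. The red keeper is closed over it, and the job is handed in at about 33 s of the 58 s allowed.

- **First try:** I picked the pile up with the hand square to it. The tilted pose over the caddy then stopped short, with two wrist joints at their limits and nothing touched. I set the pile back on its trivet, gripped it again with the hand leaning 20° and carried on.
- **Placing:** The pile went under the hood tilted about 20° and was laid down. I felt almost no force on the way in, and about 3 N when it met the floor.
- **Keeper:** I swung it with the fingers loosely around the peg until it stopped moving. The force then rose from about 1 N to about 9 N, so I take that as the stop.

**Last checks:**
- **Pile:** Its top is level, with a slope under 0.3°. It measures 38.6 mm high, where 40 mm is expected. The wrist camera read the pile 1.2 mm low before the grasp too, so I put most of this down to calibration. The pile is inside the well on all sides I could see; the hood hides its inner end.
- **Keeper:** The peg appears within about 3 pixels of where a fully closed keeper should put it. The network's top answer for the peg was the keeper on a purple caddy; its second answer was the right one.
- **Everything else:** By eye in the last scene picture, everything else stands where it did. The robot is clear, its fingertips about 200 mm above the shelf.

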